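# Make up a brass melt charge on the bench spring scale

## Task

Put the loose brass slugs into the copper pan of the spring scale one at a time until the red pointer has sunk into the green band. Then pick up the scoop by its handle and pour all its brass beads into the pan, so that the pan sinks right down onto its stop. Set the empty scoop back upright on the blue mat and clear the spare slugs into the small wooden tray; do not lean on the pan, spill anything or disturb the other things on the bench.

Things in the scene. Friction and masses are not known exactly. Their poses are not given: they have to be found in the camera images.
- scale_slide (a joint): how far the scale's pan has sunk, m: 0 = empty (top), 0.039 = on its hard rubber stop. Linear spring, 70 N/m: a slug sinks it 4.2 to 6.4 mm (weights differ), a bead 4.3 mm. A red pointer sinks with it over a white plate beside the column: black line = 0, green band = 0.015 to 0.022, red line = 0.039
- pan: round open copper pan of the scale: 142 mm outside diameter at the rim, 124 mm at the bottom, 34 mm high, wall and floor 4 mm; origin at the centre of its underside, z up, 70 mm above the bench when empty; it moves straight down by the joint value
- scale: fixed stand of the spring scale; origin on the bench under the pan's centre. Its column, 260 mm tall and 40 mm wide, stands 125 mm from there along -y, with a white graduated plate on its far side out to y -190 mm; dark base plate 130 mm (x) from y -185 to +85 mm, 14 mm thick
- mat: fixed blue felt mat, 240 x 150 x 3 mm, origin at the centre of its underside, x along its length; the scoop stands on it, x axes alike, scoop's origin within about 20 mm of the mat's centre
- scoop: loose aluminium scoop, 160 g, with the beads. Origin: underside of its tray; handle to +x, pouring lip to -x, z up. Floor 3 mm thick, x -35 to 50 mm; from x -33 a ramp climbs 20 degrees to the lip at x -84, z 21 mm (tip it lip-down 45 to 65 degrees to empty it). 72 mm wide, walls 35 mm high. Handle: wooden bar 16 mm wide, z 35 to 49, x 49 to 127 mm; grip from above near x 80 mm
- slug0: loose brass slug: disc 24 mm diameter, 10 mm high, about 38 g (30 to 46 g), lying on the bench; origin at the centre of its underside. Six to eight of the eight are present
- slug1: loose brass slug: disc 24 mm diameter, 10 mm high, about 38 g (30 to 46 g), lying on the bench; origin at the centre of its underside. Six to eight of the eight are present
- slug2: loose brass slug: disc 24 mm diameter, 10 mm high, about 38 g (30 to 46 g), lying on the bench; origin at the centre of its underside. Six to eight of the eight are present
- slug3: loose brass slug: disc 24 mm diameter, 10 mm high, about 38 g (30 to 46 g), lying on the bench; origin at the centre of its underside. Six to eight of the eight are present
- slug4: loose brass slug: disc 24 mm diameter, 10 mm high, about 38 g (30 to 46 g), lying on the bench; origin at the centre of its underside. Six to eight of the eight are present
- slug5: loose brass slug: disc 24 mm diameter, 10 mm high, about 38 g (30 to 46 g), lying on the bench; origin at the centre of its underside. Six to eight of the eight are present
- slug6: loose brass slug: disc 24 mm diameter, 10 mm high, about 38 g (30 to 46 g), lying on the bench; origin at the centre of its underside. Six to eight of the eight are present
- slug7: loose brass slug: disc 24 mm diameter, 10 mm high, about 38 g (30 to 46 g), lying on the bench; origin at the centre of its underside. Six to eight of the eight are present
- bead0: brass bead, ball of 19 mm diameter, 30.5 g, in the scoop at the start; origin at its centre; it rolls
- bead1: brass bead, ball of 19 mm diameter, 30.5 g, in the scoop at the start; origin at its centre; it rolls
- bead2: brass bead, ball of 19 mm diameter, 30.5 g, in the scoop at the start; origin at its centre; it rolls
- bead3: brass bead, ball of 19 mm diameter, 30.5 g, in the scoop at the start; origin at its centre; it rolls
- bead4: brass bead, ball of 19 mm diameter, 30.5 g, in the scoop at the start; origin at its centre; it rolls
- bead5: brass bead, ball of 19 mm diameter, 30.5 g, in the scoop at the start; origin at its centre; it rolls
- tray: fixed open wooden tray for spare slugs, 100 x 100 mm, 28 mm high, walls and floor 4 mm; origin at the centre of its underside, x and y along its sides
- hammer: bystander: hammer lying at the side of the bench, handle along its x; origin under it
- bangle: bystander: steel bangle, 68 mm outside diameter, 12 mm high, fixed, lying flat; origin at the centre of its underside
- stone: bystander: white polished stone, 60 mm diameter, 34 mm high; origin at the centre of its underside
- jar: bystander: amber jar, 60 mm diameter, 70 mm high; origin at the centre of its underside

How it is judged:
On the way, in this order (a step that is already met when the one before it is completed fails the run):
1. a first slug lies in the pan by itself, with the robot off the pan and all beads still in the scoop (value of joint scale_slide between 0.003 and 0.0078 m and velocity of joint scale_slide between -0.006 and 0.006 m/s and contact force between each of the arm, the fingers, scoop and pan below 0.3 N and distance between each of bead0, bead1, bead2, bead3, bead4, bead5 and scoop below 0.09 m), for 0.3 s.
2. slugs alone have sunk the pan at rest to the green band, within 1 mm (14 to 23 mm sunk), with the robot off the pan and all beads still in the scoop (value of joint scale_slide between 0.014 and 0.023 m and velocity of joint scale_slide between -0.006 and 0.006 m/s and contact force between each of the arm, the fingers, scoop and pan below 0.3 N and distance between each of bead0, bead1, bead2, bead3, bead4, bead5 and scoop below 0.09 m), for 0.3 s.
3. all beads are in the pan and it is down on its stop (over 37 mm sunk), with the robot and the scoop off the pan (value of joint scale_slide above 0.037 m and contact force between each of the arm, the fingers, scoop and pan below 0.3 N and distance between each of bead0, bead1, bead2, bead3, bead4, bead5 and pan below 0.078 m and z of each of bead0, bead1, bead2, bead3, bead4, bead5 in the frame of pan above 0 m), for 0.3 s.
At the end, for the whole second after the job is handed in: The pan rests on its stop (over 37 mm sunk) with all six beads in it and nothing pressing it; every slug is in the pan or in the wooden tray; the empty scoop stands upright (within 0.1 rad) and still on the mat, its origin within 70 mm (along) and 60 mm (across) of the mat's centre (all of step 3 and ((distance between slug0 and pan below 0.078 m and z of slug0 in the frame of pan above 0 m) or (distance between slug0 and tray below 0.058 m and z of slug0 in the frame of tray above 0 m)) and ((distance between slug1 and pan below 0.078 m and z of slug1 in the frame of pan above 0 m) or (distance between slug1 and tray below 0.058 m and z of slug1 in the frame of tray above 0 m)) and ((distance between slug2 and pan below 0.078 m and z of slug2 in the frame of pan above 0 m) or (distance between slug2 and tray below 0.058 m and z of slug2 in the frame of tray above 0 m)) and ((distance between slug3 and pan below 0.078 m and z of slug3 in the frame of pan above 0 m) or (distance between slug3 and tray below 0.058 m and z of slug3 in the frame of tray above 0 m)) and ((distance between slug4 and pan below 0.078 m and z of slug4 in the frame of pan above 0 m) or (distance between slug4 and tray below 0.058 m and z of slug4 in the frame of tray above 0 m)) and ((distance between slug5 and pan below 0.078 m and z of slug5 in the frame of pan above 0 m) or (distance between slug5 and tray below 0.058 m and z of slug5 in the frame of tray above 0 m)) and ((distance between slug6 and pan below 0.078 m and z of slug6 in the frame of pan above 0 m) or (distance between slug6 and tray below 0.058 m and z of slug6 in the frame of tray above 0 m)) and ((distance between slug7 and pan below 0.078 m and z of slug7 in the frame of pan above 0 m) or (distance between slug7 and tray below 0.058 m and z of slug7 in the frame of tray above 0 m)) and x of scoop in the frame of mat between -0.07 and 0.07 m and y of scoop in the frame of mat between -0.06 and 0.06 m and z of scoop in the frame of mat below 0.008 m and angle between scoop's own z axis and vertical below 0.1 rad and linear speed of scoop below 0.03 m/s); the robot touches nothing.
It fails at once if the robot leans on the pan with more than 15 N (contact force between any of the arm, the fingers and pan above 15 N).
It fails at once if a bystander is shifted by more than 5 cm (distance of any of hammer, stone, jar from where it was at the start of the episode above 0.05 m).
Of slug0, slug1, slug2, slug3, slug4, slug5, slug6, slug7 only 6 to 8 are there at a start; the rules pass over those that are not, and their reading is None.
At some moment in a run one of slug0, slug1, slug2, slug3, slug4, slug5, slug6, slug7 may be knocked a few centimetres aside while the robot is not near it.
It also fails if it takes over 210 s, if anything falls off the work surface, if the arm or the gripper's body presses on something with over 40 N, if the wrist force passes 120 N, or if a joint passes its speed limit or range.

## Robot

A 6-joint arm with a two-finger parallel gripper is mounted at the origin on the work surface. World frame = base frame: x ahead of the robot, y to its left, z up, the work surface at z = 0. Lengths are in m, angles in rad, forces in N, time in s.
With the tool pointing down it reaches from about 0.375 to 0.825 m from the base axis. Payload 5.5 kg.
Tool frame: the origin (TCP) lies between the finger pads; the fingertips stand 8 mm ahead of it and the grasp point (between the pads) lies 11 mm behind it (robot.tip_reach is the distance from the TCP to the fingertips, in m); z points along the fingers, x is the direction in which the jaws open and shut, and the axes are right-handed (so a half turn about z gives the same grasp; the last joint's range is limited). The gripper opens to 85 mm and grips with 20 to 120 N. Pads are 22 mm wide; open, the fingers measure 114 mm over their backs; the gripper's body (76 mm by 85 mm) begins 54 mm behind the grasp point. The pads swing forward as they close: fully open they stand 13 mm farther back than shut.
Start: joints at [1.217, 0.314, -0.047, 1.21, 0, 1.571], TCP at [0.208, 0.563, 0.239] pointing down, gripper open.
Joint ranges: [-2.67, 2.67], [-0.69, 1.73], [-1.03, 1.25], [-2.08, 2.16], [-1.42, 1.45], [-3.14, 3.14]. Speed limits (rad/s): [2.39, 2.39, 3.01, 3.14, 3.14, 3.14].

## Interface

Orientations are given as a unit quaternion [w, x, y, z].
In Python, from station import state, capture, robot, models gives the robot as it stands.
- The arm moves only by the tool jog_arm, never from a script. Its arguments are lists of equal length, an entry for each row: "claw": the closure in counts, from 0 (fully open) to 255 (shut); "xyz": the shift along the tool's x, y, z in m, a list of three; "turn": the turn about the tool's z in rad. In form: {"claw": [claw, ...], "xyz": [[x, y, z], ...], "turn": [turn, ...]}. A call has 1 to 20 rows; each row shifts and turns the commanded pose from where the row before left it, along the tool's axes as they then stand; what a row does not reach is not made up. A row lasts 1/8 s, in which the tool goes at most 62.5 mm and 10.7 degrees, less where a joint would pass 70% of its speed; a pose out of reach is approached as far as the arm can. A call with a gripper value outside its range is refused whole. The fingers move at their own pace and stop on an object; "squeeze" is the grip in N (left out, the last holds). Time passes only in rows, so rows that do not move let the fingers close. It gives the time, the measured TCP pose, the force and the opening at its end, in the units of the state.
- state(): the state, without advancing time (a new reading comes with each control period).
- capture(name): name is "side" or "top"; returns a dict with "frame" (480x640x3 uint8, red, green, blue), "fov_y" (degrees; the focal length in pixels is half the picture's height over the tangent of half this angle, whatever the lens; pixels are square), "cx", "cy" (the principal point, pixels), "k1" (the pictures are not rectified: a ray, as slopes to the right and down, at radius r is drawn at 1 + k1 r^2 times it, then the intrinsics apply), "R" (3x3) and "t" (3): a world point X has camera coordinates R X + t. Camera axes: x right, y down, z forward; pixel columns grow to the right and rows downward; lengths in m; the calibration is good to about 2 mm. A picture is of the moment at which its call begins. There is no depth.
- robot.job_done(): hands the job in, once; it reports no verdict.
Trained networks look in the newest picture that a camera, given by its name, has taken for a name from the list of things; names that differ only in an ending like _2 or _b are one class to them, and where a whole thing is asked for, a point or a joint stands for the part that bears it (a point fixed in the world has none). Each returns a list of dicts, best first, with "confidence" (0 to 1); they miss things now and then, are a little off and sometimes report something else, mostly with a low value. They report only what shows in the picture. A call takes as long as a camera call.
- models.regions_of(query, camera): "mask" (480x640 bool, what is visible of it) and "box" ([left, top, width, height] in pixels, round what is visible of it).
- models.place_of(query, camera): "point" ([column, row] in pixels: a listed point, or the origin of a listed thing).
The state is a dict: "clock": time; "joint_positions": joint angles; "qd": joint speeds; "joint_torque": joint torques, N m; "ee_pos": TCP position; "ee_rot": TCP orientation; "force": force on the tool from outside, world axes, zero at the start; "ft_torque": the same for the moment, N m; "opening": opening from 0.0 (shut) to 1.0 (fully open).
Only numpy, scipy, OpenCV 4.12 (cv2) and the standard library are available. Lean on these libraries where they do the work, as an engineer would, in place of code of your own. Each camera call takes 0.05 s, during which the arm holds its last target. There are 200 camera calls.

## Working session

There is one attempt and no reset: what is moved stays moved. The work goes in short steps, Python scripts to look and compute and a tool call to move; the robot and the scene stay as the last step left them, time stands still between calls to the robot, and variables do not carry over. Pictures are saved under pics/ and viewed, about 12 in all and at most 16, crops included, and the job is handed in when it is done.

Besides the shell and the picture viewer there is one more tool, called after "Call:" by a JSON object that holds its "method" and its "body". jog_arm: Moves the arm, as the interface text tells. Its arguments: {"type":"object","properties":{"claw":{"type":"array"},"xyz":{"type":"array"},"turn":{"type":"array"},"squeeze":{"type":"number"}},"required":["claw","xyz","turn"]}

```bash
ls; mkdir -p pics
cat > h.py <<'E'
import numpy as np, cv2
from station import state, capture, robot, models
def cam(n):
    c=capture(n); f=240/np.tan(np.radians(c["fov_y"])/2)
    c["K"]=np.array([[f,0,c["cx"]],[0,f,c["cy"]],[0,0,1]]); c["R"]=np.array(c["R"]); c["t"]=np.array(c["t"]); return c
def ray(c,p):
    K=c["K"]; d=np.array([(p[0]-K[0,2])/K[0,0],(p[1]-K[1,2])/K[1,1]]); u=d.copy()
    for _ in range(20): u=d/(1+c["k1"]*(u@u))
    return -c["R"].T@c["t"], c["R"].T@np.array([u[0],u[1],1])
def at(c,p,z):
    o,d=ray(c,p); return o+d*(z-o[2])/d[2]
def proj(c,X):
    x=c["R"]@np.asarray(X)+c["t"]; u=x[:2]/x[2]; u=u*(1+c["k1"]*(u@u)); return c["K"][:2,:2]@u+c["K"][:2,2]
def save(c,n): cv2.imwrite(f"pics/{n}.png",cv2.cvtColor(c["frame"],cv2.COLOR_RGB2BGR))
E
python3 - <<'E'
from h import *
np.set_printoptions(precision=4,suppress=True)
for n in("top","side"):
    c=cam(n); save(c,n+"0"); print(n,-c["R"].T@c["t"],c["K"][0,0],c["k1"],c["R"][2])
    for q,z in [("slug0",0),("pan",.07),("scale",0),("mat",0),("scoop",.003),("tray",0),("hammer",0),("bangle",0),("stone",0),("jar",0),("bead0",.02)]:
        for r in models.place_of(q,n):
            if r["confidence"]>.2: print(q,round(r["confidence"],2),np.array(r["point"]).round(),at(c,r["point"],z)[:2])
print(state())
E
```

```text
pics
top [ 0.3047 -0.0275  1.236 ] 453.4671710479566 -0.08006522879023638 [ 0.1776  0.0014 -0.9841]
slug0 0.63 [307. 241.] [0.4915 0.013 ]
slug0 0.62 [277. 268.] [0.4174 0.0927]
slug0 0.57 [305. 266.] [0.4221 0.0169]
slug0 0.57 [276. 188.] [0.6409 0.1014]
slug0 0.54 [279. 238.] [0.4996 0.0902]
slug0 0.5 [302. 191.] [0.634  0.0285]
slug0 0.42 [278. 219.] [0.5542 0.0933]
slug0 0.41 [307. 213.] [0.5718 0.0134]
pan 0.71 [366. 216.] [ 0.5495 -0.1428]
pan 0.33 [306. 263.] [0.4246 0.0107]
scale 0.81 [363. 220.] [ 0.5538 -0.141 ]
mat 0.92 [214. 244.] [0.4816 0.2705]
scoop 0.79 [218. 245.] [0.4766 0.2589]
scoop 0.57 [221. 243.] [0.4839 0.249 ]
scoop 0.37 [413. 305.] [ 0.3223 -0.2775]
tray 0.88 [410. 301.] [ 0.3332 -0.2701]
hammer 0.76 [501. 257.] [ 0.4559 -0.5262]
hammer 0.54 [213. 245.] [0.4784 0.2734]
bangle 0.71 [315. 158.] [ 0.7316 -0.0054]
bangle 0.29 [276. 268.] [0.416  0.0951]
stone 0.83 [260. 168.] [0.7019 0.151 ]
bead0 0.63 [214. 232.] [0.5107 0.2666]
bead0 0.61 [223. 249.] [0.4646 0.2386]
bead0 0.49 [216. 244.] [0.4779 0.2601]
bead0 0.44 [220. 244.] [0.4768 0.2485]
bead0 0.44 [211. 
[... 1254 characters left out ...]
.55 [338. 353.] [0.4728 0.244 ]
bead0 0.53 [331. 356.] [0.4853 0.2527]
bead0 0.48 [330. 363.] [0.4853 0.2693]
bead0 0.46 [316. 360.] [0.513  0.2658]
bead0 0.42 [321. 371.] [0.5011 0.2896]
bead0 0.37 [340. 365.] [0.4664 0.271 ]
{'clock': 1.2, 'joint_positions': array([ 1.217 ,  0.3135, -0.0471,  1.2102,  0.    ,  1.5708]), 'qd': array([-0.0011, -0.0006,  0.0007, -0.0002, -0.0004,  0.0006]), 'joint_torque': array([  0.0027, -53.9464,  34.0054,   0.0016,   0.0004,   0.    ]), 'ee_pos': array([0.2079, 0.5628, 0.2393]), 'ee_rot': array([-0.    ,  0.8205,  0.5716, -0.    ]), 'force': array([-0.0041, -0.1399, -0.4982]), 'ft_torque': array([-0.0224,  0.0294,  0.0272]), 'opening': 0.9976244898593201}
```

View pics/top0.png

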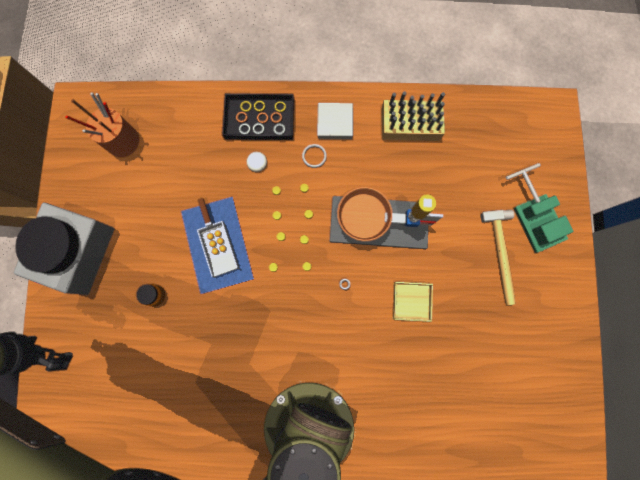

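View pics/side0.png

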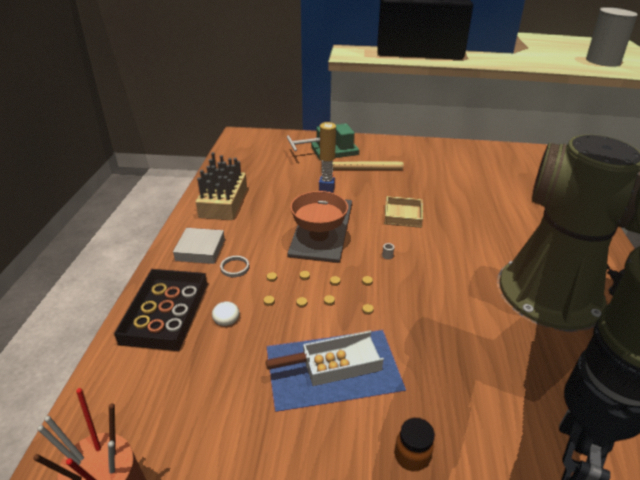

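The top view shows eight slugs in two columns (cols ~277 and ~306), the scoop on the mat at about (217,245), the pan at (365,216) and the tray at (413,301). The side view agrees and also shows the jar at (415,440). Next I need sub-pixel positions.

```bash
cat >> h.py <<'E'
from scipy.spatial import cKDTree
def slugs(n="top",ref=None,zs=.01):
    c=cam(n); h=cv2.cvtColor(c["frame"],cv2.COLOR_RGB2HSV); out=[]
    m=cv2.inRange(h,(21,120,120),(36,255,255))
    k,_,st,ce=cv2.connectedComponentsWithStats(m)
    return c,[(at(c,ce[i],zs)[:2],st[i,4],ce[i]) for i in range(1,k) if 15<st[i,4]<150]
E
python3 - <<'E'
from h import *
np.set_printoptions(precision=4,suppress=True)
for n in("top","side"):
    c,s=slugs(n)
    print(n)
    for a in s:
        if .35<a[0][0]<.7 and -.05<a[0][1]<.16: print(a[0],a[1],a[2])
    h=cv2.cvtColor(c["frame"],cv2.COLOR_RGB2HSV)
    # mat
    m=cv2.inRange(h,(105,90,40),(125,255,255)); k,l,st,ce=cv2.connectedComponentsWithStats(m)
    i=max((i for i in range(1,k) if 150<ce[i][0]<400 and ce[i][1]>180),key=lambda i:st[i,4])
    pts=cv2.findNonZero((l==i).astype(np.uint8)).reshape(-1,2)
    w=np.array([at(c,p,.003)[:2] for p in pts],np.float32); r=cv2.minAreaRect(w); print("mat",r)
    for q in("scoop","pan","tray"):
        rr=models.regions_of(q,n)
        if rr:
            pts=cv2.findNonZero(rr[0]["mask"].astype(np.uint8)).reshape(-1,2); print(q,rr[0]["confidence"],rr[0]["box"])
            if q=="tray": print(cv2.minAreaRect(np.array([at(c,p,.028)[:2] for p in pts],np.float32)))
            if q=="pan" : print(cv2.minEnclosingCircle(np.array([at(c,p,.104)[:2] for p in pts],np.float32)))
    a=cv2.cvtColor(c["frame"],cv2.COLOR_RGB2BGR)
    x,y=(165,180) if n=="top" else (250,310)
    cv2.imwrite(f"pics/s{n}.png",cv2.resize(a[y:y+120,x:x+160],None,fx=5,fy=5,interpolation=cv2.INTER_CUBIC))
E
python3 - <<'E'
import cv2,numpy as np
a=cv2.imread("pics/stop.png");b=cv2.imread("pics/sside.png")
cv2.imwrite("pics/both.png",np.hstack([a[:,:400],b[:,:400]]) )
E
```

```text
top
[0.642  0.0241] 55 [303.7818 187.5273]
[0.6334 0.1017] 54 [275.963  190.1481]
[0.5623 0.0978] 57 [276.5263 215.0702]
[0.5674 0.0101] 60 [308.2667 213.7167]
[0.5035 0.085 ] 58 [280.5    236.1379]
[0.496  0.0213] 60 [303.7    239.1833]
[0.4191 0.1036] 61 [272.7541 266.7869]
[0.4226 0.0122] 60 [306.5 266. ]
mat ((0.47958582639694214, 0.2622849941253662), (0.23578429222106934, 0.145976260304451), 16.946216583251953)
scoop 0.69 [193.6, 198.3, 44.5, 81.2]
pan 0.74 [338.8, 187.6, 80.5, 52.6]
((0.5491282939910889, -0.17343859374523163), 0.10680501163005829)
tray 0.94 [392.8, 284.2, 45.1, 38.6]
((0.331373393535614, -0.2719953656196594), (0.10679781436920166, 0.09989766776561737), 89.39932250976562)
side
mat ((0.48037248849868774, 0.2664284110069275), (0.23502874374389648, 0.14383447170257568), 17.191150665283203)
scoop 0.74 [266.8, 329.6, 116.4, 52.4]
pan 0.65 [288.8, 156.3, 60.6, 75.6]
((0.5464881062507629, -0.20207388699054718), 0.1732202172279358)
tray 0.67 [292.2, 159.6, 53.6, 73.3]
((0.580317497253418, -0.31208476424217224), (0.1575252264738083, 0.368465781211853), 14.602741241455078)
```

View pics/stop.png

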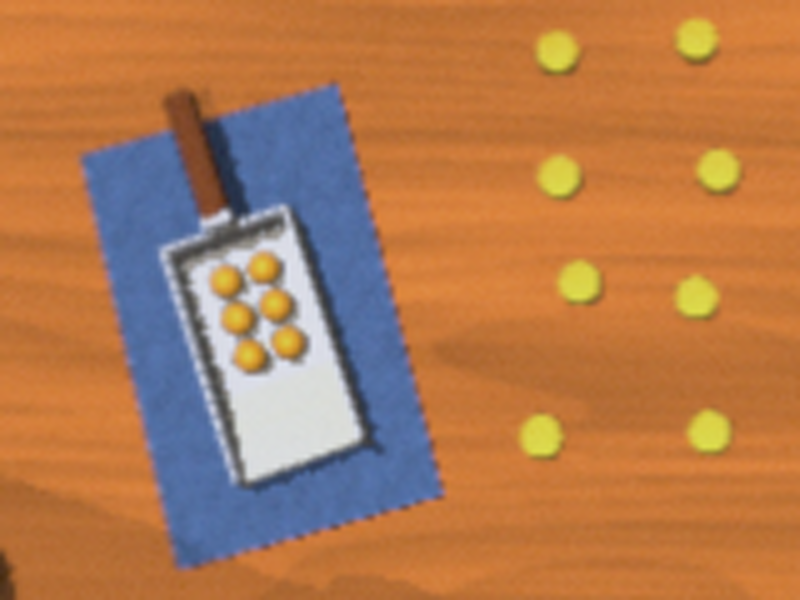

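The picture shows eight slugs in two columns, the six beads in the rear of the scoop tray, and the handle pointing up and left (yaw ≈17°). The colour blobs give the slug positions. Now I'll move to the slug nearest the pan.

Call:
{"method": "jog_arm", "body": {"claw": [105, 105, 105, 105, 105, 105, 105, 105, 105, 105, 105, 105, 105, 105, 105, 105, 105, 105, 105, 105], "xyz": [[0, 0, 0], [0, 0, 0], [0, 0, 0], [-0.0395, 0.0256, 0], [-0.0395, 0.0256, 0], [-0.0395, 0.0256, 0], [-0.0395, 0.0256, 0], [-0.0395, 0.0256, 0], [-0.0395, 0.0256, 0], [-0.0395, 0.0256, 0], [-0.0395, 0.0256, 0], [-0.0395, 0.0256, 0], [-0.0395, 0.0256, 0], [-0.0395, 0.0256, 0], [-0.0395, 0.0256, 0], [-0.0395, 0.0256, 0], [-0.0395, 0.0256, 0], [0, 0, 0.04], [0, 0, 0.04], [0, 0, 0]], "turn": [-0.118, -0.118, -0.118, 0, 0, 0, 0, 0, 0, 0, 0, 0, 0, 0, 0, 0, 0, 0, 0, 0], "squeeze": 40}}

```text
clock: 4.1
ee_pos: [0.5637, 0.0097, 0.1564]
ee_rot: [-0.002, 0.707, 0.707, -0.002]
force: [-1.4, 0.3, 0.0]
opening: 0.593
```

Call:
{"method": "jog_arm", "body": {"claw": [105, 105, 105, 105, 255, 255, 255, 255, 255, 255, 255, 255], "xyz": [[0, 0.003, 0.049], [0, 0, 0.049], [0, 0, 0.047], [0, 0, 0], [0, 0, 0], [0, 0, 0], [0, 0, 0], [0, 0, 0], [0, 0, -0.05], [0, 0, -0.05], [0, 0, -0.05], [0, 0, 0]], "turn": [0, 0, 0, 0, 0, 0, 0, 0, 0, 0, 0, 0]}}

```text
clock: 5.6
ee_pos: [0.5737, 0.01, 0.1716]
ee_rot: [0.004, 0.707, 0.707, 0.004]
force: [-0.3, 0.3, -1.2]
opening: 0.002
```

Run:
```python
from h import *
np.set_printoptions(precision=4,suppress=True)
for n in("top","side"):
    c,s=slugs(n); save(c,n+"1")
    for a in s:
        if .35<a[0][0]<.7 and -.3<a[0][1]<.16: print(n,a[0],a[1],a[2])
s=state();print(s["ee_pos"],s["ee_rot"],robot.tip_reach,[x for x in dir(robot) if x[0]!='_'])
a=cv2.imread("pics/side1.png")[180:340,220:420]; cv2.imwrite("pics/c1.png",cv2.resize(a,None,fx=3.5,fy=3.5,interpolation=cv2.INTER_CUBIC))
```

```text
side [0.6343 0.1043] 33 [268.9394 299.2121]
side [0.4192 0.1084] 22 [367.8636 308.5455]
[0.5706 0.0099 0.1667] [0.0015 0.707  0.7072 0.0015] 0.008 ['IKError', 'job_done', 'tip_reach']
```

View pics/c1.png

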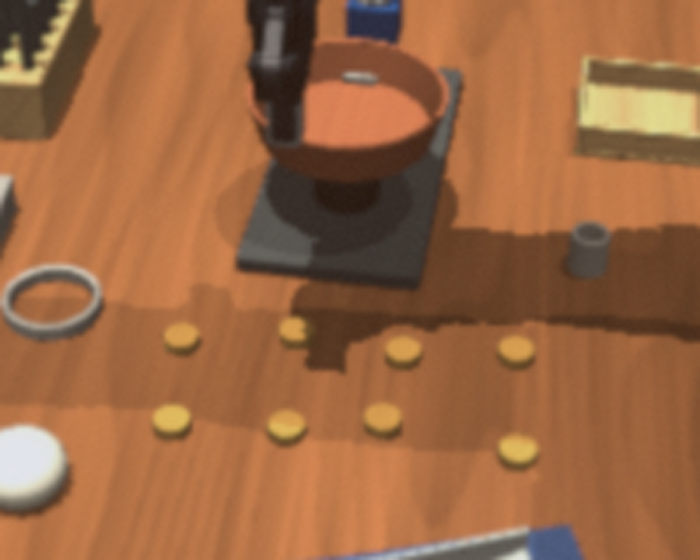

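The slug is still in place, so the fingers closed above it. I also see some lag and overshoot in the arm. I'll go lower and let it settle before closing.

Call:
{"method": "jog_arm", "body": {"claw": [120, 120, 120, 120, 120, 120, 120, 120, 120], "xyz": [[0, 0, 0], [0, 0, 0.04], [0, 0, 0.04], [0, 0, 0.04], [0, 0, 0.02], [0, 0, 0.012], [0, 0, 0], [0, 0, 0], [0, 0, 0]], "turn": [0, 0, 0, 0, 0, 0, 0, 0, 0]}}

```text
clock: 6.82
ee_pos: [0.5703, 0.0099, 0.0134]
ee_rot: [0.001, 0.707, 0.707, 0.001]
force: [0.2, -0.2, 0.2]
opening: 0.53
```

Call:
{"method": "jog_arm", "body": {"claw": [120, 120, 200, 255, 255, 255, 255], "xyz": [[0, -0.002, 0.006], [0, 0, 0], [0, 0, 0], [0, 0, 0], [0, 0, 0], [0, 0, 0], [0, 0, 0]], "turn": [0, 0, 0, 0, 0, 0, 0]}}

```text
clock: 7.7
ee_pos: [0.569, 0.0099, 0.0082]
ee_rot: [0.001, 0.707, 0.707, 0.001]
force: [-2.0, 0.2, 11.8]
opening: 0.254
```

Call:
{"method": "jog_arm", "body": {"claw": [255, 255, 255, 255, 255, 255, 255, 255, 255, 255, 255, 255, 255, 255, 255], "xyz": [[0, 0, -0.03], [0, 0, -0.05], [0, 0, -0.05], [0, 0, -0.02], [-0.03, -0.009, 0], [-0.04, -0.012, 0], [-0.04, -0.012, 0], [-0.03, -0.009, 0], [-0.011, -0.004, 0], [0, 0, 0], [0, 0, 0.025], [0, 0, 0.02], [0, 0, 0], [0, 0, 0], [0, 0, 0]], "turn": [0, 0, 0, 0, 0, 0, 0, 0, 0, 0, 0, 0, 0, 0, 0]}}

```text
clock: 9.57
ee_pos: [0.5223, -0.1409, 0.1123]
ee_rot: [0.001, 0.707, 0.707, 0.0]
force: [-1.2, 0.0, -0.0]
opening: 0.256
```

Call:
{"method": "jog_arm", "body": {"claw": [255, 255, 255, 160, 160, 160, 160, 160, 160, 160, 120, 120, 120, 120, 120, 120], "xyz": [[0, 0, 0.01], [0, 0, 0.006], [0, 0, 0], [0, 0, 0], [0, 0, 0], [0, 0, -0.03], [0, 0, -0.034], [0, 0, 0], [0.03, -0.005, 0], [0.04, -0.007, 0], [0.04, -0.007, 0], [0.03, -0.005, 0], [0.022, -0.003, 0.03], [0, 0, 0.04], [0, 0, 0.02], [0, 0, 0]], "turn": [0, 0, 0, 0, 0, 0, 0, 0, 0, 0, 0, 0, 0, 0, 0, 0]}}

```text
clock: 11.58
ee_pos: [0.4923, 0.0209, 0.0673]
ee_rot: [-0.001, 0.707, 0.707, -0.002]
force: [-0.4, -0.0, -0.1]
opening: 0.527
```

Run:
```python
from h import *
np.set_printoptions(precision=4,suppress=True)
print(state()["ee_pos"],state()["force"])
c=cam("side"); save(c,"side2")
A=cv2.imread("pics/side0.png");B=cv2.imread("pics/side2.png")
# rim/wall patch vertical shift, below-rim front wall of pan
g=lambda I:cv2.cvtColor(I,cv2.COLOR_BGR2LAB)[...,1].astype(np.float32)
p=(0.551,-.141)
for z in(0.07,.104): print(z,proj(c,[p[0],p[1],z]),proj(c,[p[0],p[1]+.071,z]))
T=g(A)[205:240,290:350]
r=cv2.matchTemplate(g(B)[195:260,285:355],T,cv2.TM_CCOEFF_NORMED); print(r.max(),np.array(cv2.minMaxLoc(r)[3])-[5,10])
j=np.hstack([A[110:260,260:380],B[110:260,260:380]]);cv2.imwrite("pics/c2.png",cv2.resize(j,None,fx=3.3,fy=3.3,interpolation=cv2.INTER_CUBIC))
```

```text
[0.4923 0.0209 0.0673] [-0.4074 -0.0212 -0.0612]
0.07 [319.178  215.7763] [315.9699 232.5368]
0.104 [319.2534 204.3061] [315.9912 220.785 ]
0.6783164 [-2  3]
```

View pics/c2.png

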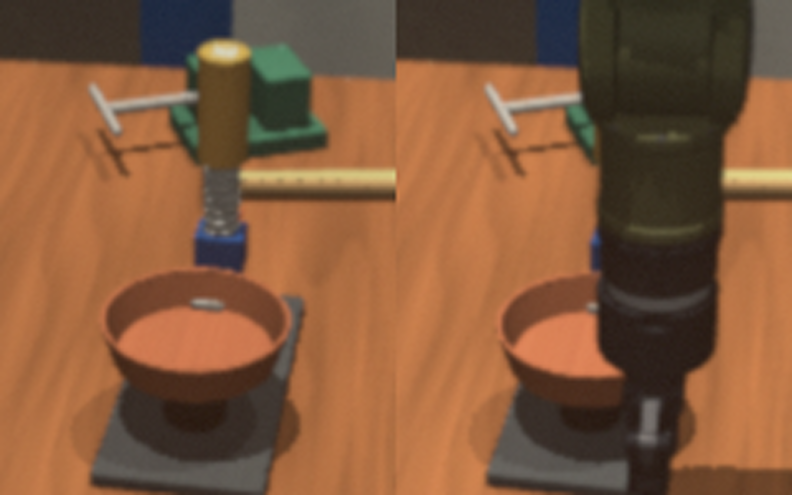

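The pan has sunk about 1.5 px (≈4–5 mm), and the right side of it is hidden by the arm. Taking the second slug.

Call:
{"method": "jog_arm", "body": {"claw": [120, 120, 120, 120, 200, 255, 255, 255, 255, 255, 255, 255, 255, 255, 255, 255, 255, 255, 255, 255], "xyz": [[0, 0.003, 0.03], [0, 0, 0.02], [0, 0, 0.0085], [0, 0, 0], [0, 0, 0], [0, 0, 0], [0, 0, 0], [0, 0, 0], [0, 0, -0.03], [0, 0, -0.05], [0, 0, -0.05], [0, 0, -0.02], [-0.032, 0.016, 0], [-0.04, 0.02, 0], [-0.04, 0.02, 0], [-0.03, 0.016, 0], [-0.02, 0.011, 0], [0, 0, 0.025], [0, 0, 0.02], [0, 0, 0]], "turn": [0, 0, 0, 0, 0, 0, 0, 0, 0, 0, 0, 0, 0, 0, 0, 0, 0, 0, 0, 0]}}

```text
clock: 14.12
ee_pos: [0.5791, -0.1409, 0.1146]
ee_rot: [-0.001, 0.707, 0.707, -0.001]
force: [0.1, 0.4, -0.7]
opening: 0.248
```

Call:
{"method": "jog_arm", "body": {"claw": [255, 255, 255, 160, 160, 160, 160, 160, 160, 120, 120, 120, 120, 120, 120, 120, 120, 120], "xyz": [[0, 0, 0.012], [0, 0, 0.01], [0, 0, 0], [0, 0, 0], [0, 0, 0], [0, 0, -0.035], [0, 0, -0.035], [0.02, -0.006, 0], [0.04, -0.013, 0], [0.05, -0.017, 0], [0.05, -0.017, 0], [0.04, -0.013, 0], [0.026, -0.01, 0], [0, 0, 0.04], [0, 0, 0.04], [0, 0, 0.015], [0, 0, 0], [0, 0, 0]], "turn": [0, 0, 0, 0, 0, 0, 0, 0, 0, 0, 0, 0, 0, 0, 0, 0, 0, 0]}}

```text
clock: 16.38
ee_pos: [0.5054, 0.0851, 0.07]
ee_rot: [0.001, 0.707, 0.707, 0.001]
force: [0.7, 0.5, -0.1]
opening: 0.532
```

```bash
cat >> h.py <<'E'
def sink(I,lo=288,hi=312):
    # sub-pixel left-part rim position vs empty reference
    A=cv2.imread("pics/side0.png"); 
    best=[]
    g=lambda I:I.astype(np.float32)
    T=g(A)[188:236,lo:hi]
    w=[]
    for k in range(0,161):
        M=np.float32([[1,0,0],[0,1,-k/10]]); S=cv2.warpAffine(g(I),M,(640,480),flags=cv2.INTER_LINEAR)[188:236,lo:hi]
        # S(y)=I(y+k/10)
        w.append(np.median(np.abs(S[:34]-T[:34]))+np.mean(np.abs(S[:34]-T[:34])))
    return np.argmin(w)/10
E
python3 - <<'E'
from h import *
np.set_printoptions(precision=4,suppress=True)
for n in("side","top"):
    c,s=slugs(n); save(c,n+"3")
    for a in s:
        if .35<a[0][0]<.7 and -.3<a[0][1]<.16: print(n,a[0],a[1])
print(sink(cv2.imread("pics/side2.png"),288,312),sink(cv2.imread("pics/side3.png"),288,312),sink(cv2.imread("pics/side3.png"),310,350))
A=cv2.imread("pics/side3.png");B=cv2.imread("pics/top3.png")
j=np.hstack([A[130:310,250:400],B[150:330,330:480]]);cv2.imwrite("pics/c3.png",cv2.resize(j,None,fx=2.6,fy=2.6,interpolation=cv2.INTER_CUBIC))
print(state()["ee_pos"])
E
```

```text
side [0.6432 0.0266] 29
top [0.6421 0.0243] 56
top [ 0.5929 -0.1474] 60
top [ 0.5317 -0.1479] 61
1.6 3.6 2.0
[0.5057 0.085  0.0702]
```

View pics/c3.png

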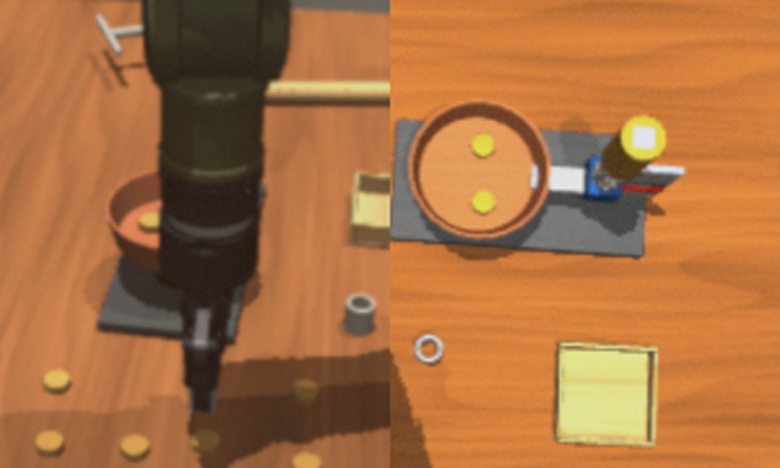

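Two slugs are in the pan, seen at about (483,147) and (483,202) in the crop. It has sunk about 10.6 mm. Now the third slug.

Call:
{"method": "jog_arm", "body": {"claw": [120, 120, 120, 120, 200, 255, 255, 255, 255, 255, 255, 255, 255, 255, 255, 255, 255, 255, 255, 255], "xyz": [[0, -0.002, 0.03], [0, 0, 0.02], [0, 0, 0.011], [0, 0, 0], [0, 0, 0], [0, 0, 0], [0, 0, 0], [0, 0, 0], [0, 0, -0.03], [0, 0, -0.05], [0, 0, -0.05], [0, 0, -0.02], [-0.033, 0.007, 0], [-0.05, 0.011, 0], [-0.05, 0.011, 0], [-0.05, 0.01, 0], [-0.04, 0.0085, 0], [0, 0, 0.03], [0, 0, 0.02], [0, 0, 0]], "turn": [0, 0, 0, 0, 0, 0, 0, 0, 0, 0, 0, 0, 0, 0, 0, 0, 0, 0, 0, 0]}}

```text
clock: 18.98
ee_pos: [0.5484, -0.1379, 0.1065]
ee_rot: [-0.001, 0.707, 0.707, -0.001]
force: [-0.6, 0.2, 0.1]
opening: 0.256
```

Call:
{"method": "jog_arm", "body": {"claw": [255, 255, 255, 160, 160, 160, 160, 160, 160, 120, 120, 120, 120, 120, 120], "xyz": [[0, 0, 0.01], [0, 0, 0.008], [0, 0, 0], [0, 0, 0], [0, 0, 0], [0, 0, -0.04], [0, 0, -0.04], [0.02, -0.013, -0.03], [0.04, -0.026, -0.03], [0.05, -0.033, 0], [0.05, -0.033, 0], [0.04, -0.025, 0], [0, 0, 0], [0, 0, 0], [0, 0, 0]], "turn": [0, 0, 0, 0, 0, 0, 0, 0, 0, 0, 0, 0, 0, 0, 0]}}

```text
clock: 20.85
ee_pos: [0.4206, 0.0612, 0.2299]
ee_rot: [0.0, 0.708, 0.707, 0.0]
force: [0.7, -0.2, 1.1]
opening: 0.529
```

Run:
```python
from h import *
np.set_printoptions(precision=4,suppress=True)
for n in("side","top"):
    c,s=slugs(n); save(c,n+"4")
    for a in s:
        if .35<a[0][0]<.7 and -.3<a[0][1]<.16: print(n,a[0],a[1])
    for q,z in(("scoop",.003),("bead0",.0155)):
      for r in models.place_of(q,n)[:6]: print(q,r["confidence"],at(c,r["point"],z)[:2])
    if n=="top":
        h=cv2.cvtColor(c["frame"],cv2.COLOR_RGB2HSV)
        print(h[205:215,204:208].reshape(-1,3)[:4])
I=cv2.imread("pics/side4.png"); print(sink(I),sink(I,290,346))
A=I;B=cv2.imread("pics/top4.png")
j=np.hstack([A[170:250,270:370],B[175:255,170:270]]);cv2.imwrite("pics/c4.png",cv2.resize(j,None,fx=4,fy=4,interpolation=cv2.INTER_CUBIC))
print(state()["ee_pos"])
```

```text
side [0.6427 0.0268] 24
scoop 0.75 [0.4811 0.2529]
bead0 0.62 [0.4926 0.2493]
bead0 0.62 [0.4637 0.2755]
bead0 0.56 [0.4812 0.2655]
bead0 0.5 [0.505  0.2627]
bead0 0.47 [0.494  0.2821]
bead0 0.35 [ 0.5576 -0.1811]
top [0.6421 0.0243] 56
top [ 0.5914 -0.1471] 63
top [ 0.5626 -0.1439] 64
top [ 0.5307 -0.1473] 62
top [0.4253 0.0112] 37
scoop 0.46 [0.4846 0.2605]
bead0 0.6 [ 0.5246 -0.1491]
[[ 28 105 129]
 [ 26  93 137]
 [ 25 100 132]
 [ 28  96 133]]
5.6 5.5
[0.4201 0.0615 0.2297]
```

View pics/c4.png

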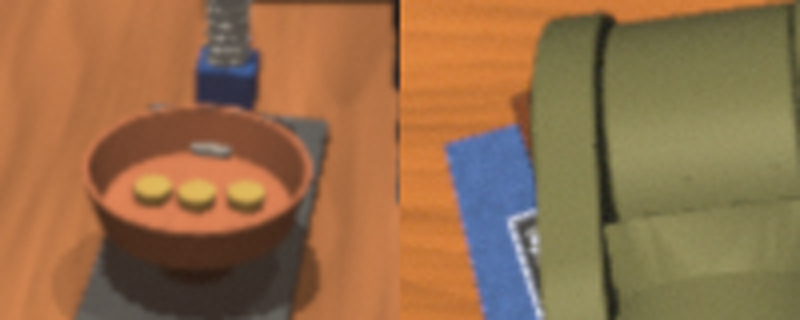

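Three slugs are in the pan and it has sunk about 16.4 mm, inside the band. Next is the scoop pose from the first pictures.

Run:
```python
from h import *
np.set_printoptions(precision=4,suppress=True)
c=cam("top"); A=cv2.imread("pics/top0.png"); h=cv2.cvtColor(A,cv2.COLOR_BGR2HSV)
print(h[205,204],h[210,206],h[215,207],h[205,190])
m=cv2.inRange(h,(0,80,20),(14,255,130)); m[:190]=0;m[228:]=0;m[:,:192]=0;m[:,216:]=0
p=cv2.findNonZero(m).reshape(-1,2); w=np.array([at(c,q,.052)[:2] for q in p],np.float32)
r=cv2.minAreaRect(w);v=cv2.fitLine(w,cv2.DIST_HUBER,0,.01,.01).ravel();print(len(p),r,v,np.degrees(np.arctan2(v[1],v[0])),w.mean(0))
f=lambda x,y,z:at(c,(165+x/5-.4,180+y/5-.4),z)[:2]
a,b=f(163,247,.038),f(290,208,.038); print("rear mid",(a+b)/2,np.linalg.norm(a-b),np.degrees(np.arctan2(*(a-b)[::-1]))-90)
c2=cam("side"); S=cv2.imread("pics/side4.png"); h=cv2.cvtColor(S,cv2.COLOR_BGR2HSV)
m=cv2.inRange(h,(0,80,20),(14,255,150)); m[:348]=0;m[372:]=0;m[:,:262]=0;m[:,312:]=0
p=cv2.findNonZero(m).reshape(-1,2); w=np.array([at(c2,q,.048)[:2] for q in p],np.float32)
v=cv2.fitLine(w,cv2.DIST_HUBER,0,.01,.01).ravel();print(len(p),cv2.minAreaRect(w),v)
```

```text
[  9 156 111] [  9 155  97] [ 11 166 114] [ 13 174 196]
125 ((0.5649983286857605, 0.28801363706588745), (0.06544642895460129, 0.02062329836189747), 14.676837921142578) [0.9419 0.336  0.569  0.2902] 19.630371 [0.5658 0.2893]
rear mid [0.5264 0.2745] 0.07160191157107307 18.20892030348071
347 ((0.5663837194442749, 0.29143720865249634), (0.07221122831106186, 0.05253998935222626), 7.882288455963135) [0.9349 0.355  0.5674 0.2949]
```

Call:
{"method": "jog_arm", "body": {"claw": [105, 105, 105, 105, 105, 105, 105, 105, 105, 105, 105, 105], "xyz": [[0.03, 0.018, 0], [0.05, 0.031, 0], [0.05, 0.031, 0], [0.05, 0.031, 0], [0.0455, 0.0305, 0], [0, 0, 0], [0, 0, 0], [0, 0, 0.04], [0, 0, 0.05], [0, 0, 0.03], [0, 0, 0], [0, 0, 0]], "turn": [0, 0, 0, 0, 0, -0.149, -0.148, 0, 0, 0, 0, 0]}}

```text
clock: 22.75
ee_pos: [0.5622, 0.2878, 0.1111]
ee_rot: [0.0, 0.595, 0.804, 0.001]
force: [1.0, -0.3, -0.1]
opening: 0.592
```

Run:
```python
from h import *
c=cam("side");save(c,"side5");A=cv2.imread("pics/side5.png")
s=state();print(s["ee_pos"],s["ee_rot"])
print(proj(c,s["ee_pos"]+[0,0,-.008]),proj(c,[.5615,.287,.052]))
cv2.imwrite("pics/c5.png",cv2.resize(A[270:400,230:390],None,fx=4,fy=4,interpolation=cv2.INTER_CUBIC))
```

```text
[0.56254623 0.28799438 0.11162063] [5.93984763e-04 5.94632437e-01 8.03996581e-01 1.18711326e-03]
[286.36463045 337.15472251] [288.078903   355.84710033]
```

View pics/c5.png

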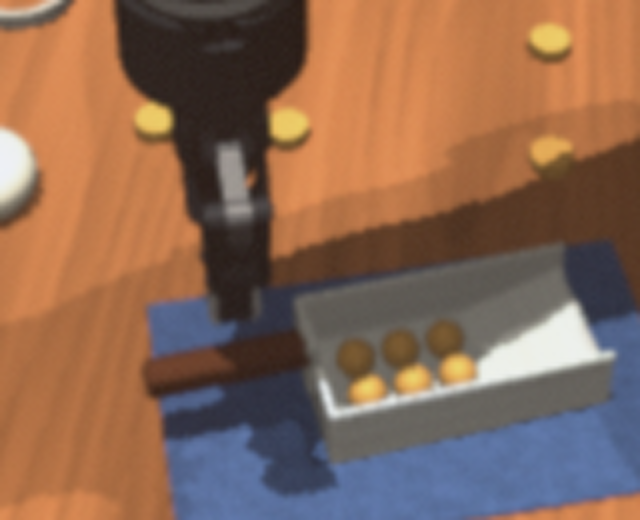

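The gripper hangs over the handle at about crop (235,310), lined up with it, and all six beads sit in the tray. Going down to grip firmly and lift a little.

Call:
{"method": "jog_arm", "body": {"claw": [105, 105, 105, 105, 105, 150, 200, 255, 255, 255, 255, 255, 255, 255, 255, 255, 255, 255], "xyz": [[0, 0, 0.03], [0, 0, 0.03], [0, 0, 0.0175], [0, 0, 0], [0, 0, 0], [0, 0, 0], [0, 0, 0], [0, 0, 0], [0, 0, 0], [0, 0, 0], [0, 0, -0.005], [0, 0, -0.005], [0, 0, -0.01], [0, 0, -0.01], [0, 0, -0.01], [0, 0, 0], [0, 0, 0], [0, 0, 0]], "turn": [0, 0, 0, 0, 0, 0, 0, 0, 0, 0, 0, 0, 0, 0, 0, 0, 0, 0], "squeeze": 120}}

```text
clock: 25.05
ee_pos: [0.561, 0.2872, 0.0718]
ee_rot: [-0.0, 0.595, 0.804, -0.0]
force: [0.7, 0.8, -3.0]
opening: 0.161
```

Run:
```python
from h import *
c=cam("side");save(c,"side6");A=cv2.imread("pics/side6.png")
s=state();print(s["ee_pos"],s["ee_rot"],s["force"],s["ft_torque"])
cv2.imwrite("pics/c6.png",cv2.resize(A[270:400,230:390],None,fx=4,fy=4,interpolation=cv2.INTER_CUBIC))
```

```text
[0.56098021 0.28724222 0.07179494] [-1.90717909e-04  5.94606379e-01  8.04016833e-01 -3.88341141e-04] [ 0.6399882   0.00431715 -3.91129493] [ 0.10956672 -0.30063699 -0.04190657]
```

View pics/c6.png

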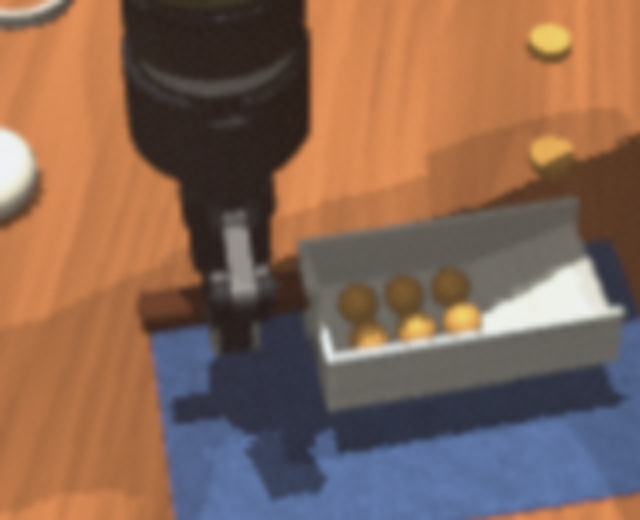

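The scoop is level, with the beads settled. I'll test at what grip force it starts to droop, just above the mat so the mat catches it.

Call:
{"method": "jog_arm", "body": {"claw": [255, 255, 255, 255, 255], "xyz": [[0, 0, 0.01], [0, 0, 0.01], [0, 0, 0.003], [0, 0, 0], [0, 0, 0]], "turn": [0, 0, 0, 0, 0], "squeeze": 60}}

```text
clock: 25.72
ee_pos: [0.5615, 0.2875, 0.0495]
ee_rot: [0.0, 0.595, 0.804, 0.0]
force: [0.3, 0.1, -3.4]
opening: 0.164
```

Call:
{"method": "jog_arm", "body": {"claw": [255, 255, 255, 255], "xyz": [[0, 0, 0], [0, 0, 0], [0, 0, 0], [0, 0, 0]], "turn": [0, 0, 0, 0], "squeeze": 40}}

```text
clock: 26.22
ee_pos: [0.5613, 0.2874, 0.0494]
ee_rot: [0.0, 0.595, 0.804, 0.0]
force: [-0.4, 0.5, -3.6]
opening: 0.164
```

Call:
{"method": "jog_arm", "body": {"claw": [255, 255, 255, 255], "xyz": [[0, 0, 0], [0, 0, 0], [0, 0, 0], [0, 0, 0]], "turn": [0, 0, 0, 0], "squeeze": 25}}

```text
clock: 26.72
ee_pos: [0.5613, 0.2874, 0.0493]
ee_rot: [-0.0, 0.595, 0.804, -0.0]
force: [-0.1, 0.1, -3.2]
opening: 0.165
```

Run:
```python
from h import *
c=cam("side");save(c,"side7");A=cv2.imread("pics/side7.png")
s=state();print(s["ee_pos"],s["force"],s["ft_torque"],s["opening"])
cv2.imwrite("pics/c7.png",cv2.resize(A[270:400,230:390],None,fx=4,fy=4,interpolation=cv2.INTER_CUBIC))
```

```text
[0.56132155 0.2873724  0.04928634] [-0.45450169 -0.14473568 -2.92379324] [ 0.08826988 -0.3039702  -0.02817609] 0.16103981444936746
```

View pics/c7.png

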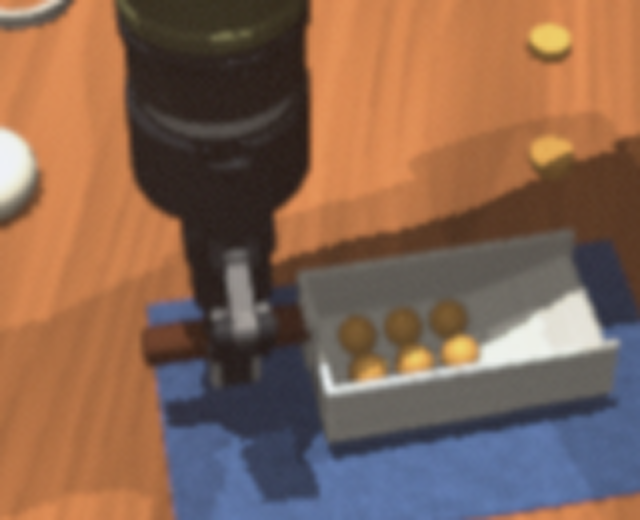

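Even at 25 N there is no droop, because the pads cover a lot of the handle. I'll set it down and re-grip at the handle's end, where the contact patch is smaller and the lever longer. A firm grip should then hold and a light one should let it pivot.

Call:
{"method": "jog_arm", "body": {"claw": [255, 255, 255, 255, 190, 170, 170, 170, 170, 170, 255, 255, 255, 255, 255], "xyz": [[0, 0, 0.008], [0, 0, 0.007], [0, 0, 0], [0, 0, 0], [0, 0, 0], [0, 0, 0], [0, 0.02, 0], [0, 0.023, 0], [0, 0, 0], [0, 0, 0], [0, 0, 0], [0, 0, 0], [0, 0, 0], [0, 0, 0], [0, 0, 0]], "turn": [0, 0, 0, 0, 0, 0, 0, 0, 0, 0, 0, 0, 0, 0, 0], "squeeze": 120}}

```text
clock: 28.65
ee_pos: [0.6021, 0.2999, 0.0342]
ee_rot: [-0.0, 0.595, 0.804, -0.0]
force: [-1.0, -0.8, 0.9]
opening: 0.144
```

Call:
{"method": "jog_arm", "body": {"claw": [255, 255, 255, 255, 255, 255], "xyz": [[0, 0, -0.004], [0, 0, -0.004], [0, 0, -0.004], [0, 0, -0.003], [0, 0, 0], [0, 0, 0]], "turn": [0, 0, 0, 0, 0, 0]}}

```text
clock: 29.4
ee_pos: [0.6026, 0.3, 0.0493]
ee_rot: [0.0, 0.595, 0.804, 0.0]
force: [-0.2, -1.0, -3.3]
opening: 0.15
```

Run:
```python
from h import *
c=cam("side");save(c,"side8");A=cv2.imread("pics/side8.png")
s=state();print(s["ee_pos"],s["force"],s["ft_torque"],s["opening"])
cv2.imwrite("pics/c8.png",cv2.resize(A[270:400,230:390],None,fx=4,fy=4,interpolation=cv2.INTER_CUBIC))
```

```text
[0.60244165 0.29999117 0.04918415] [-0.69516078  0.10867746 -2.78158502] [ 0.17083111 -0.37483072  0.00064379] 0.1517509084466407
```

View pics/c8.png

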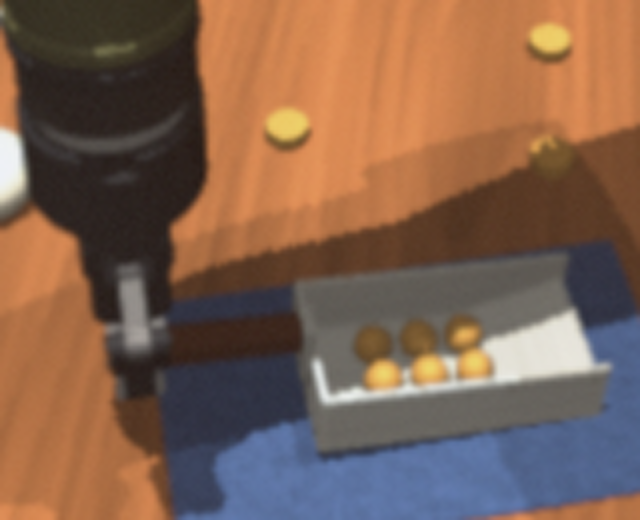

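It holds level at the handle's end at 120 N. Now easing the squeeze.

Call:
{"method": "jog_arm", "body": {"claw": [255, 255, 255, 255], "xyz": [[0, 0, 0], [0, 0, 0], [0, 0, 0], [0, 0, 0]], "turn": [0, 0, 0, 0], "squeeze": 60}}

```text
clock: 29.95
ee_pos: [0.6024, 0.3, 0.0492]
ee_rot: [-0.0, 0.595, 0.804, -0.0]
force: [-0.4, -0.9, -3.7]
opening: 0.156
```

```bash
cat >> h.py <<'E'
def line(n,tag):
    # tilt of scoop rim edge: bright far rim vs mat; returns ncc vs previous pics
    c=cam(n); save(c,tag); s=state(); print(s["ee_pos"].round(4),s["force"].round(2),s["ft_torque"].round(3),round(s["opening"],3)); return c
def flow(a,b,box):
    x0,x1,y0,y1=box
    A,B=[cv2.cvtColor(cv2.imread(f"pics/{k}.png"),cv2.COLOR_BGR2GRAY) for k in(a,b)]
    for x in range(x0,x1,20):
        (dx,dy),r=cv2.phaseCorrelate(A[y0:y1,x:x+24].astype(float),B[y0:y1,x:x+24].astype(float)); print(x,round(dx,2),round(dy,2),round(r,2))
E
python3 - <<'E'
from h import *
line("side","side9"); flow("side8","side9",(270,390,328,385))
E
```

```text
[0.6024 0.3    0.0493] [ 0.11 -0.01 -3.77] [ 0.111 -0.312  0.021] 0.148
270 0.0 -0.02 1.01
290 0.11 0.05 0.95
310 -0.61 0.06 0.38
330 0.81 -0.16 0.76
350 0.6 0.08 0.94
370 0.14 -0.01 0.98
```

Call:
{"method": "jog_arm", "body": {"claw": [255, 255, 255, 255], "xyz": [[0, 0, 0], [0, 0, 0], [0, 0, 0], [0, 0, 0]], "turn": [0, 0, 0, 0], "squeeze": 35}}

```text
clock: 30.5
ee_pos: [0.6024, 0.3, 0.0493]
ee_rot: [-0.0, 0.595, 0.804, -0.0]
force: [0.1, 0.6, -2.8]
opening: 0.152
```

Run:
```python
from h import *
line("side","side10"); flow("side8","side10",(270,390,328,385))
```

```text
[0.6024 0.3    0.0493] [-0.5   0.22 -2.7 ] [ 0.124 -0.318 -0.01 ] 0.147
270 -0.04 0.01 1.01
290 0.05 0.05 0.97
310 -0.45 0.08 0.38
330 0.82 -0.14 0.74
350 0.47 -0.09 0.98
370 0.21 -0.02 0.96
```

Call:
{"method": "jog_arm", "body": {"claw": [255, 255, 255, 255], "xyz": [[0, 0, 0], [0, 0, 0], [0, 0, 0], [0, 0, 0]], "turn": [0, 0, 0, 0], "squeeze": 20}}

```text
clock: 31.05
ee_pos: [0.6024, 0.3, 0.0493]
ee_rot: [-0.0, 0.595, 0.804, -0.0]
force: [-0.7, 0.1, -2.2]
opening: 0.148
```

Run:
```python
from h import *
line("side","side11"); flow("side8","side11",(270,390,328,385))
```

```text
[0.6024 0.3    0.0493] [-0.51 -0.25 -2.6 ] [ 0.131 -0.359 -0.012] 0.148
270 0.0 0.07 1.0
290 0.06 0.11 0.96
310 -0.51 -0.01 0.38
330 0.78 -0.19 0.76
350 0.45 0.1 0.94
370 0.09 0.01 0.98
```

Call:
{"method": "jog_arm", "body": {"claw": [255, 255, 255, 255, 255], "xyz": [[0, 0, -0.005], [0, 0, -0.005], [0, 0, 0], [0, 0, 0], [0, 0, 0]], "turn": [0, 0, 0, 0, 0]}}

```text
clock: 31.72
ee_pos: [0.6023, 0.2999, 0.0591]
ee_rot: [-0.0, 0.595, 0.804, -0.0]
force: [0.5, -0.9, -3.6]
opening: 0.151
```

Run:
```python
from h import *
line("side","side12"); flow("side11","side12",(270,390,328,385))
cv2.imwrite("pics/c12.png",np.vstack([cv2.resize(cv2.imread(f"pics/{k}.png")[315:395,230:390],None,fx=3.5,fy=3.5,interpolation=cv2.INTER_CUBIC) for k in("side11","side12")]))
```

```text
[0.6023 0.2999 0.0591] [ 0.58 -0.18 -2.7 ] [ 0.082 -0.409 -0.006] 0.149
270 0.15 -0.22 1.0
290 0.94 -3.36 0.37
310 0.04 -3.1 0.67
330 -0.01 -2.49 0.68
350 0.15 -1.99 0.99
370 0.12 -1.58 1.03
```

View pics/c12.png

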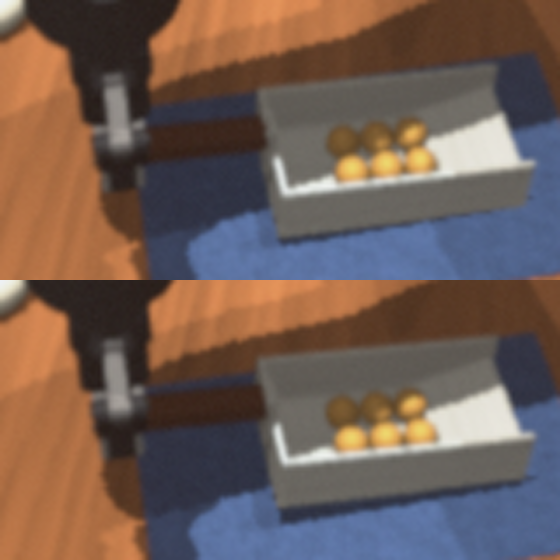

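At 20 N it pivots: the front rises only half as much as the rear. Now checking that 120 N locks it.

Call:
{"method": "jog_arm", "body": {"claw": [255, 255, 255, 255, 255, 255, 255, 255], "xyz": [[0, 0, 0], [0, 0, 0], [0, 0, 0], [0, 0, -0.004], [0, 0, -0.004], [0, 0, -0.004], [0, 0, 0], [0, 0, 0]], "turn": [0, 0, 0, 0, 0, 0, 0, 0], "squeeze": 120}}

```text
clock: 32.78
ee_pos: [0.6025, 0.3, 0.0713]
ee_rot: [0.0, 0.595, 0.804, 0.0]
force: [0.4, -0.1, -3.9]
opening: 0.148
```

```bash
cat >> h.py <<'E'
from scipy.spatial.transform import Rotation as Ro
def tiltfit(n="side",q=None,gx=.120,gz=.042,tag=None):
    # scoop pivoting about jaw axis at grasp point; handle direction = tool y
    c=cam(n)
    if tag: save(c,tag)
    s=state(); w,x,y,z=s["ee_rot"]; Rt=Ro.from_quat([x,y,z,w]).as_matrix(); g=s["ee_pos"]-.011*Rt[:,2]
    hx=Rt[:,1]*[1,1,0]; hx/=np.linalg.norm(hx); hz=np.array([0,0,1.]); hy=np.cross(hz,hx)
    rr=models.regions_of("scoop",n); 
    if not rr: print("no mask"); return
    m=rr[0]["mask"].astype(np.uint8); m=m.astype(bool)
    tray=np.array([[X,Y,Z] for Y in(-.036,.036) for X,Z in((.05,0),(.05,.035),(-.035,0),(-.084,.021),(-.084,.035))])
    han=np.array([[X,Y,Z] for Y in(-.008,.008) for X in(.049,.127) for Z in(.035,.049)])
    res=[]
    for th in np.arange(-5,91,1.):
      for dx in (-.006,0,.006):
        t=np.radians(th); im=np.zeros((480,640),np.uint8)
        for P in(tray,han):
            a=P[:,0]-gx-dx; b=P[:,2]-gz
            W=g+np.outer(a*np.cos(t)-b*np.sin(t)*-1*-1,hx)*1 if False else g+np.outer(a*np.cos(t)-b*np.sin(t),hx)+np.outer(a*np.sin(t)+b*np.cos(t),hz)+np.outer(P[:,1],hy)
            cv2.fillConvexPoly(im,cv2.convexHull(np.array([proj(c,k) for k in W]).round().astype(np.int32)),1)
        im=im.astype(bool); res.append(((im&m).sum()/(im|m).sum(),th,dx))
    b=max(res); t=np.radians(b[1]); a=-.084-gx-b[2]; d=.021-gz
    lip=g+hx*(a*np.cos(t)-d*np.sin(t))+hz*(a*np.sin(t)+d*np.cos(t))
    print("tilt",b,"conf",round(rr[0]["confidence"],2),"grasp",g.round(4),"lip",lip.round(4),"f",s["force"].round(2)); return c
E
python3 - <<'E'
from h import *
line("side","side13"); flow("side12","side13",(290,390,325,385)); tiltfit()
E
```

```text
[0.6023 0.2999 0.0712] [-0.09  0.19 -2.83] [ 0.13  -0.413 -0.018] 0.15
290 0.77 -3.84 0.48
310 0.73 1.54 0.19
330 0.36 -4.04 0.78
350 0.35 -4.24 0.77
370 0.28 -4.08 0.78
tilt (np.float64(0.7907344037904712), np.float64(5.0), 0.006) conf 0.8 grasp [0.6023 0.2999 0.0821] lip [0.404  0.2392 0.0429] f [-0.66 -0.39 -3.77]
```

120 N locks it: the rise is uniform and the tilt is 5°. Carrying it gently up and over to the +x side of the pan.

Call:
{"method": "jog_arm", "body": {"claw": [255, 255, 255, 255, 255, 255, 255, 255, 255, 255, 255, 255, 255, 255, 255, 255], "xyz": [[0, 0, -0.005], [0, 0, -0.015], [0, 0, -0.025], [0, 0, -0.03], [0, 0, -0.03], [0, 0, -0.025], [0, 0, -0.02], [0, 0, -0.015], [0, 0, -0.005], [0, 0, 0], [0, 0, 0], [0, 0, 0], [0, 0, 0], [0, 0, 0], [0, 0, 0], [0, 0, 0]], "turn": [0, 0, 0, 0, 0, 0, 0, 0, 0, 0.03, 0.06, 0.06, 0.06, 0.06, 0.027, 0]}}

```text
clock: 34.92
ee_pos: [0.6022, 0.2998, 0.2406]
ee_rot: [-0.0, 0.707, 0.707, -0.001]
force: [0.5, 0.3, -3.1]
opening: 0.151
```

Call:
{"method": "jog_arm", "body": {"claw": [255, 255, 255, 255, 255, 255, 255, 255, 255, 255, 255, 255, 255, 255, 255, 255, 255, 255, 255, 255], "xyz": [[-0.006, 0.002, 0], [-0.013, 0.004, 0], [-0.02, 0.006, 0], [-0.027, 0.008, 0], [-0.03, 0.01, 0], [-0.03, 0.01, 0], [-0.03, 0.01, 0], [-0.03, 0.01, 0], [-0.03, 0.01, 0], [-0.03, 0.01, 0], [-0.03, 0.01, 0], [-0.03, 0.01, 0], [-0.03, 0.01, 0], [-0.03, 0.01, 0], [-0.027, 0.008, 0], [-0.022, 0.006, 0], [-0.015, 0.003, 0], [-0.008, 0.001, 0], [-0.003, 0, 0], [0, 0, 0]], "turn": [0, 0, 0, 0, 0, 0, 0, 0, 0, 0, 0, 0, 0, 0, 0, 0, 0, 0, 0, 0]}}

```text
clock: 37.42
ee_pos: [0.7404, -0.1404, 0.2414]
ee_rot: [-0.0, 0.707, 0.707, 0.0]
force: [-0.1, 0.2, -3.3]
opening: 0.147
```

Run:
```python
from h import *
c=tiltfit(tag="side14"); t=cam("top"); save(t,"top14")
for n in("side","top"): print(n,[(round(r["confidence"],2),np.array(r["point"]).round()) for r in models.place_of("bead0",n)])
A=cv2.imread("pics/side14.png");B=cv2.imread("pics/top14.png")
cv2.imwrite("pics/c14.png",np.hstack([cv2.resize(A[90:260,220:390],None,fx=2.3,fy=2.3),cv2.resize(B[120:290,300:470],None,fx=2.3,fy=2.3)]))
```

```text
tilt (np.float64(0.8593155893536122), np.float64(5.0), 0.006) conf 0.7 grasp [ 0.7405 -0.1402  0.2524] lip [ 0.5331 -0.1404  0.2132] f [-0.14  0.39 -3.56]
side [(0.46, array([290., 160.])), (0.45, array([306., 166.])), (0.45, array([296., 160.]))]
top []
```

View pics/c14.png

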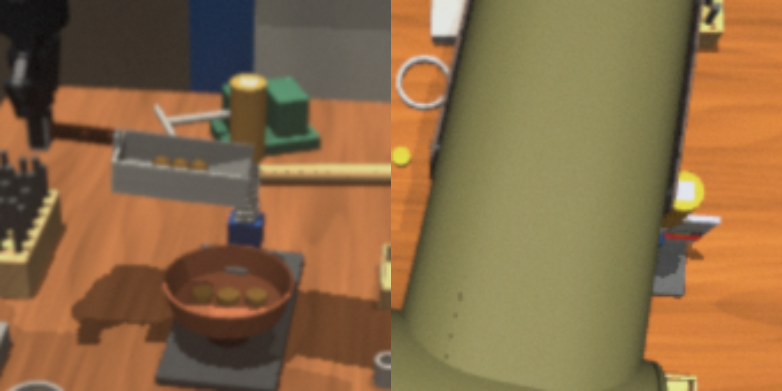

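The scoop hangs over the pan with the three slugs visible below (crop ~230,295), and the column stands clear beside it. Lowering it into pouring position, then a short loosening.

Call:
{"method": "jog_arm", "body": {"claw": [255, 255, 255, 255, 255, 255], "xyz": [[0, 0.005, 0.01], [0, 0.005, 0.018], [0, 0.0045, 0.015], [0, 0, 0.009], [0, 0, 0], [0, 0, 0]], "turn": [0, 0, 0, 0, 0, 0]}}

```text
clock: 38.42
ee_pos: [0.7552, -0.1411, 0.1899]
ee_rot: [0.0, 0.707, 0.707, 0.0]
force: [0.4, -0.2, -2.9]
opening: 0.149
```

Call:
{"method": "jog_arm", "body": {"claw": [255], "xyz": [[0, 0, 0]], "turn": [0], "squeeze": 20}}

```text
clock: 38.55
ee_pos: [0.7554, -0.1411, 0.1903]
ee_rot: [0.001, 0.707, 0.707, 0.0]
force: [-0.4, 0.9, -4.4]
opening: 0.152
```

Call:
{"method": "jog_arm", "body": {"claw": [255, 255], "xyz": [[0, 0, 0], [0, 0, 0]], "turn": [0, 0], "squeeze": 120}}

```text
clock: 38.8
ee_pos: [0.7551, -0.141, 0.1897]
ee_rot: [0.0, 0.707, 0.707, 0.0]
force: [0.2, 0.1, -3.3]
opening: 0.147
```

Run:
```python
from h import *
tiltfit(gx=.126,tag="side15")
print([(round(r["confidence"],2),np.array(r["point"]).round()) for r in models.place_of("bead0","side")])
```

```text
no mask
[(0.61, array([301., 183.])), (0.49, array([283., 180.])), (0.39, array([291., 179.]))]
```

Run:
```python
from h import *
flow("side15","side15",(290,292,150,200))
for i in range(2): tiltfit(gx=.126,tag="side15")
for k in ("side14","side15"):
    A=cv2.imread(f"pics/{k}.png"); 
A,B=cv2.imread("pics/side14.png"),cv2.imread("pics/side15.png")
cv2.imwrite("pics/c15.png",np.hstack([cv2.resize(I[100:260,220:380],None,fx=2.5,fy=2.5,interpolation=cv2.INTER_CUBIC) for I in(A,B)]))
```

```text
290 0.0 0.0 1.0
tilt (np.float64(0.8398203592814372), np.float64(5.0), 0.006) conf 0.97 grasp [ 0.755  -0.141   0.2003] lip [ 0.5417 -0.141   0.1606] f [-0.35  0.5  -3.46]
tilt (np.float64(0.8379052369077307), np.float64(6.0), 0.006) conf 0.79 grasp [ 0.755  -0.1409  0.2003] lip [ 0.5424 -0.141   0.1568] f [-0.17 -0.13 -2.68]
```

Tilt still 5–6°; loosening a little longer.

Call:
{"method": "jog_arm", "body": {"claw": [255, 255, 255], "xyz": [[0, 0, 0], [0, 0, 0], [0, 0, 0]], "turn": [0, 0, 0], "squeeze": 20}}

```text
clock: 39.52
ee_pos: [0.755, -0.141, 0.1893]
ee_rot: [-0.0, 0.707, 0.707, -0.0]
force: [-0.1, -0.5, -3.4]
opening: 0.145
```

Call:
{"method": "jog_arm", "body": {"claw": [255, 255], "xyz": [[0, 0, 0], [0, 0, 0]], "turn": [0, 0], "squeeze": 120}}

```text
clock: 39.78
ee_pos: [0.755, -0.141, 0.1893]
ee_rot: [-0.0, 0.707, 0.707, 0.0]
force: [0.3, 0.3, -3.1]
opening: 0.148
```

Run:
```python
from h import *
for i in range(2): tiltfit(gx=.13,tag="side16")
flow("side15","side16",(260,330,140,210))
```

```text
tilt (np.float64(0.8473129080863887), np.float64(5.0), 0) conf 0.64 grasp [ 0.755  -0.141   0.2003] lip [ 0.5437 -0.141   0.1607] f [-0.41  0.72 -3.54]
tilt (np.float64(0.8673267326732673), np.float64(5.0), 0) conf 0.59 grasp [ 0.755  -0.141   0.2003] lip [ 0.5437 -0.141   0.1607] f [ 0.39 -0.23 -3.29]
260 0.01 0.01 0.97
280 0.01 0.02 0.99
300 0.06 0.01 1.0
320 -0.04 0.06 0.98
```

Call:
{"method": "jog_arm", "body": {"claw": [255, 255, 255, 255, 255, 255, 255, 255], "xyz": [[0, 0, 0], [0, 0, 0], [0, 0, 0], [0, 0, 0], [0, 0, -0.004], [0, 0, 0.004], [0, 0, 0], [0, 0, 0]], "turn": [0, 0, 0, 0, 0, 0, 0, 0], "squeeze": 20}}

```text
clock: 40.98
ee_pos: [0.7549, -0.141, 0.1891]
ee_rot: [-0.0, 0.707, 0.707, -0.0]
force: [-0.2, 0.1, -2.7]
opening: 0.146
```

Run:
```python
from h import *
tiltfit(gx=.13,tag="side17")
flow("side15","side17",(260,330,140,210))
```

```text
tilt (np.float64(0.8520770010131712), np.float64(5.0), 0) conf 0.76 grasp [ 0.755  -0.141   0.2002] lip [ 0.5436 -0.141   0.1606] f [-0.7   0.51 -3.7 ]
260 0.03 0.0 0.94
280 0.09 -0.03 1.0
300 0.1 0.06 1.01
320 0.02 -0.03 0.98
```

Call:
{"method": "jog_arm", "body": {"claw": [255, 255, 255, 255, 255, 255, 255], "xyz": [[0, 0, -0.02], [0, 0, 0], [0, 0, 0.02], [0, 0, 0], [0, 0, -0.02], [0, 0, 0], [0, 0, 0.02]], "turn": [0, 0, 0, 0, 0, 0, 0], "squeeze": 20}}

```text
clock: 41.95
ee_pos: [0.7566, -0.1413, 0.1914]
ee_rot: [0.002, 0.707, 0.707, 0.001]
force: [0.0, 0.3, -3.6]
opening: 0.149
```

Call:
{"method": "jog_arm", "body": {"claw": [255, 255, 255, 255], "xyz": [[0, 0, 0], [0, 0, 0], [0, 0, 0], [0, 0, 0]], "turn": [0, 0, 0, 0], "squeeze": 120}}

```text
clock: 42.45
ee_pos: [0.7554, -0.141, 0.19]
ee_rot: [0.0, 0.707, 0.707, 0.0]
force: [0.7, -0.6, -3.8]
opening: 0.148
```

Run:
```python
from h import *
tiltfit(gx=.13,tag="side18")
flow("side15","side18",(260,330,140,210))
print([(round(r["confidence"],2),np.array(r["point"]).round()) for r in models.place_of("bead0","side")])
```

```text
tilt (np.float64(0.860337972166998), np.float64(5.0), 0) conf 0.75 grasp [ 0.7553 -0.141   0.2009] lip [ 0.5439 -0.1411  0.1613] f [ 0.97  0.46 -4.13]
260 -0.15 -0.22 0.99
280 0.1 -0.12 1.02
300 -0.06 -0.03 1.03
320 0.04 -0.04 1.0
[(0.56, array([299., 182.])), (0.51, array([285., 180.])), (0.42, array([290., 180.])), (0.15, array([224., 318.]))]
```

At 20 N the end grip still holds and won't pivot by itself. A better way is to grip nearer mid-handle and lever the handle's end on top of the scale's fixed column, so lowering the tool tips the lip down under control. First I'll verify the column top by triangulation.

Run:
```python
from h import *
np.set_printoptions(precision=4,suppress=True)
a,b=cam("top"),cam("side")
def tri(p,q):
    o1,d1=ray(a,p);o2,d2=ray(b,q);d1/=np.linalg.norm(d1);d2/=np.linalg.norm(d2)
    t=np.linalg.lstsq(np.stack([d1,-d2],1),o2-o1,rcond=None)[0]; x,y=o1+t[0]*d1,o2+t[1]*d2; return (x+y)/2,np.linalg.norm(x-y)
print(tri((427.1,202.9),(327.6,125.2)))
print("col top",proj(a,[.551,-.266,.26]),proj(b,[.551,-.266,.26]),"col bot",proj(a,[.551,-.266,.014]),proj(b,[.551,-.266,.014]))
# cylinder bottom edge at side (~327,158), blue block top centre (~327,180)
for px in((327,160),(327,181)): 
    o,d=ray(b,px); k=(-.266-o[1])/d[1]; print(px,o+k*d)
f=lambda x,y:(330+(x-390)/2.6,150+y/2.6)
for p in((398,120),(645,137),(392,240),(642,255)): print(at(a,f(*p),.014))
e=lambda x,y:(220+(x)/2.3,90+y/2.3)
A=cv2.imread("pics/side0.png")
cv2.imwrite("pics/col.png",np.hstack([cv2.resize(A[110:210,280:380],(400,400),interpolation=cv2.INTER_CUBIC),cv2.resize(cv2.imread("pics/top0.png")[180:260,380:460],(400,400),interpolation=cv2.INTER_CUBIC)]))
```

```text
(array([ 0.5433, -0.2611,  0.2591]), np.float64(0.0016732999320781638))
col top [429.2817 199.0943] [325.0163 123.985 ] col bot [408.3268 220.6416] [323.9091 207.2015]
(327, 160) [ 0.5446 -0.266   0.1606]
(327, 181) [ 0.5437 -0.266   0.098 ]
[ 0.6173 -0.0579  0.014 ]
[ 0.6027 -0.3224  0.014 ]
[ 0.4878 -0.0528  0.014 ]
[ 0.4754 -0.3156  0.014 ]
```

View pics/col.png

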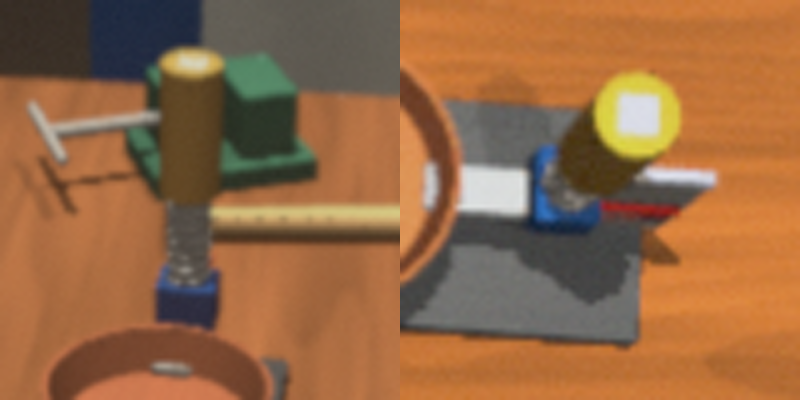

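The column is confirmed: its flat amber top is at (0.543,-0.261,0.259), seen in the crop at (190,62) and (638,115). Going back to the mat to re-grip mid-handle.

Call:
{"method": "jog_arm", "body": {"claw": [255, 255, 255, 255, 255], "xyz": [[0, -0.002, -0.008], [0, -0.004, -0.017], [0, -0.004, -0.017], [0, -0.003, -0.01], [0, -0.0015, 0]], "turn": [0, 0, 0, 0, 0], "squeeze": 120}}

```text
clock: 43.32
ee_pos: [0.741, -0.1411, 0.2432]
ee_rot: [0.001, 0.707, 0.707, 0.001]
force: [0.5, 0.5, -4.0]
opening: 0.151
```

Call:
{"method": "jog_arm", "body": {"claw": [255, 255, 255, 255, 255, 255, 255, 255, 255, 255, 255, 255, 255, 255, 255, 255, 255, 255, 255, 255], "xyz": [[0.003, 0, 0], [0.008, -0.001, 0], [0.015, -0.003, 0], [0.022, -0.006, 0], [0.027, -0.008, 0], [0.03, -0.01, 0], [0.03, -0.01, 0], [0.03, -0.01, 0], [0.03, -0.01, 0], [0.03, -0.01, 0], [0.03, -0.01, 0], [0.03, -0.01, 0], [0.03, -0.01, 0], [0.03, -0.01, 0], [0.03, -0.01, 0], [0.027, -0.008, 0], [0.02, -0.006, 0], [0.013, -0.004, 0], [0.006, -0.002, 0], [0, 0, 0]], "turn": [0, 0, 0, 0, 0, 0, 0, 0, 0, 0, 0, 0, 0, 0, 0, 0, 0, 0, 0, 0]}}

```text
clock: 45.82
ee_pos: [0.6025, 0.2999, 0.2412]
ee_rot: [0.0, 0.707, 0.707, -0.0]
force: [0.7, -0.1, -4.1]
opening: 0.147
```

Call:
{"method": "jog_arm", "body": {"claw": [255, 255, 255, 255, 255, 255, 255, 255, 255, 255, 255, 255, 255, 255, 255, 255], "xyz": [[0, 0, 0], [0, 0, 0], [0, 0, 0], [0, 0, 0], [0, 0, 0], [0, 0, 0], [0, 0, 0.01], [0, 0, 0.02], [0, 0, 0.03], [0, 0, 0.03], [0, 0, 0.03], [0, 0, 0.025], [0, 0, 0.015], [0, 0, 0.01], [0, 0, 0], [0, 0, 0]], "turn": [-0.03, -0.06, -0.06, -0.06, -0.06, -0.027, 0, 0, 0, 0, 0, 0, 0, 0, 0, 0]}}

```text
clock: 47.82
ee_pos: [0.6031, 0.3003, 0.0723]
ee_rot: [0.0, 0.595, 0.804, 0.001]
force: [-0.3, 0.3, -2.4]
opening: 0.147
```

Run:
```python
from h import *
tiltfit(gx=.13,tag="side19")
flow("side13","side19",(250,390,325,385))
```

```text
tilt (np.float64(0.777542372881356), np.float64(5.0), 0) conf 0.84 grasp [0.6032 0.3004 0.0835] lip [0.4011 0.2385 0.0439] f [-0.93 -0.95 -3.37]
250 -0.11 -0.26 1.02
270 -0.3 0.01 0.95
290 -0.13 -0.24 1.0
310 -0.15 -0.37 0.96
330 0.09 -0.55 0.93
350 -0.19 -0.07 0.99
370 -0.23 -0.41 1.0
```

Call:
{"method": "jog_arm", "body": {"claw": [255, 255, 255, 255, 255, 255, 255, 190, 170, 170, 170, 170, 170, 170, 255, 255, 255, 255], "xyz": [[0, 0, 0], [0, 0, 0.008], [0, 0, 0.01], [0, 0, 0.01], [0, 0, 0.01], [0, 0, 0], [0, 0, 0], [0, 0, 0], [0, 0, 0], [0, 0, 0], [0, -0.025, 0], [0, -0.025, 0], [0, 0, 0], [0, 0, 0], [0, 0, 0], [0, 0, 0], [0, 0, 0], [0, 0, 0]], "turn": [0, 0, 0, 0, 0, 0, 0, 0, 0, 0, 0, 0, 0, 0, 0, 0, 0, 0], "squeeze": 20}}

```text
clock: 50.18
ee_pos: [0.5555, 0.2857, 0.0336]
ee_rot: [0.0, 0.595, 0.804, 0.001]
force: [3.0, 0.2, 1.6]
opening: 0.183
```

Call:
{"method": "jog_arm", "body": {"claw": [255, 255, 255, 255, 255, 255, 255, 255, 255, 255, 255, 255, 255, 255, 255], "xyz": [[0, 0, 0], [0, 0, 0], [0, 0, -0.005], [0, 0, -0.015], [0, 0, -0.025], [0, 0, -0.03], [0, 0, -0.035], [0, 0, -0.035], [0, 0, -0.035], [0, 0, -0.03], [0, 0, -0.025], [0, 0, -0.015], [0, 0, -0.005], [0, 0, 0], [0, 0, 0]], "turn": [0, 0, 0, 0, 0, 0, 0, 0, 0, 0, 0, 0, 0, 0, 0], "squeeze": 100}}

```text
clock: 52.05
ee_pos: [0.5541, 0.2851, 0.2871]
ee_rot: [-0.0, 0.595, 0.804, -0.001]
force: [0.4, -0.4, -2.8]
opening: 0.167
```

Run:
```python
from h import *
tiltfit(gx=.078,tag="side20")
print([(round(r["confidence"],2),np.array(r["point"]).round()) for r in models.place_of("bead0","side")])
```

```text
tilt (np.float64(0.7997991967871486), np.float64(0.0), 0) conf 0.58 grasp [0.5541 0.2851 0.2981] lip [0.3992 0.2377 0.2771] f [ 0.19  1.02 -3.72]
[(0.58, array([353., 248.])), (0.58, array([349., 257.])), (0.58, array([342., 264.])), (0.46, array([344., 252.])), (0.41, array([333., 257.])), (0.4, array([357., 261.]))]
```

The scoop is level with its six beads. On checking the column geometry, though, the lip would reach too far past the pan when the beads start to roll. A cleaner option is a very small contact patch at the handle's very end, which locks at 120 N and pivots at moderate squeeze. Trying that over the mat.

Call:
{"method": "jog_arm", "body": {"claw": [255, 255, 255, 255, 255, 255, 255, 255, 255, 255, 255, 255, 255, 255, 255, 180, 160, 160, 160], "xyz": [[0, 0, 0.008], [0, 0, 0.018], [0, 0, 0.025], [0, 0, 0.03], [0, 0, 0.035], [0, 0, 0.035], [0, 0, 0.03], [0, 0, 0.025], [0, 0, 0.018], [0, 0, 0.012], [0, 0, 0.008], [0, 0, 0.005], [0, 0, 0.0045], [0, 0, 0], [0, 0, 0], [0, 0, 0], [0, 0, 0], [0, 0, 0], [0, 0, 0]], "turn": [0, 0, 0, 0, 0, 0, 0, 0, 0, 0, 0, 0, 0, 0, 0, 0, 0, 0, 0]}}

```text
clock: 54.58
ee_pos: [0.5547, 0.2854, 0.0349]
ee_rot: [0.0, 0.595, 0.804, 0.0]
force: [0.1, -0.5, 1.0]
opening: 0.374
```

Call:
{"method": "jog_arm", "body": {"claw": [160, 160, 160, 160, 160, 255, 255, 255, 255, 255, 255, 255, 255, 255, 255], "xyz": [[0, 0.02, -0.01], [0, 0.02, -0.01], [0, 0.016, 0], [0, 0, 0], [0, 0, 0], [0, 0, 0], [0, 0, 0], [0, 0, 0], [0, 0, 0], [0, 0, -0.003], [0, 0, -0.004], [0, 0, -0.004], [0, 0, -0.004], [0, 0, 0], [0, 0, 0]], "turn": [0, 0, 0, 0, 0, 0, 0, 0, 0, 0, 0, 0, 0, 0, 0], "squeeze": 120}}

```text
clock: 56.45
ee_pos: [0.6087, 0.3019, 0.07]
ee_rot: [0.0, 0.595, 0.804, 0.0]
force: [-0.3, 0.3, -1.2]
opening: 0.025
```

Run:
```python
from h import *
tiltfit(gx=.132,gz=.046,tag="side21"); line("side","side21")
cv2.imwrite("pics/c21.png",cv2.resize(cv2.imread("pics/side21.png")[290:390,230:390],None,fx=4,fy=4,interpolation=cv2.INTER_CUBIC))
```

```text
tilt (np.float64(0.7637333333333334), np.float64(11.0), 0.006) conf 0.65 grasp [0.6087 0.3019 0.081 ] lip [0.4049 0.2395 0.0141] f [ 0.68  0.73 -0.91]
[0.6087 0.302  0.0699] [ 0.8   0.73 -0.6 ] [ 0.096 -0.302  0.045] 0.028
```

View pics/c21.png

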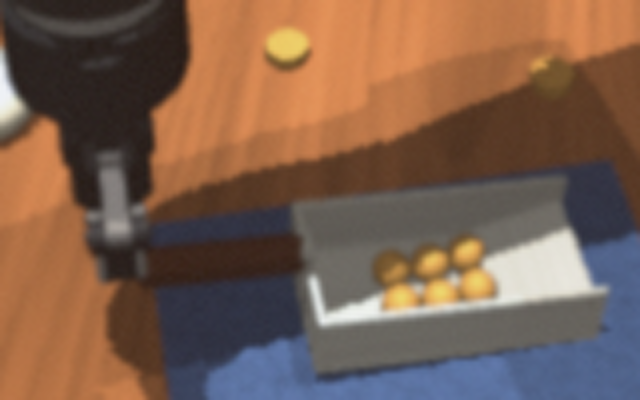

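The handle's end is pinched at the pad edge, and the scoop has lifted with its nose low. Lifting a bit more to see whether it hangs or pivots.

Call:
{"method": "jog_arm", "body": {"claw": [255, 255, 255, 255, 255, 255], "xyz": [[0, 0, -0.004], [0, 0, -0.004], [0, 0, -0.004], [0, 0, 0], [0, 0, 0], [0, 0, 0]], "turn": [0, 0, 0, 0, 0, 0]}}

```text
clock: 57.35
ee_pos: [0.6085, 0.3019, 0.0819]
ee_rot: [0.0, 0.595, 0.804, 0.0]
force: [0.4, 0.2, -0.9]
opening: 0.027
```

Run:
```python
from h import *
for i in range(3): line("side","side22")
flow("side21","side22",(250,390,320,385)); tiltfit(gx=.132,gz=.046)
```

```text
[0.6084 0.3019 0.0819] [ 0.5   0.12 -1.27] [ 0.091 -0.104 -0.054] 0.021
[0.6084 0.3018 0.0819] [ 1.26 -0.48 -1.51] [ 0.032 -0.184 -0.024] 0.024
[0.6085 0.3019 0.0819] [ 1.04  0.93 -1.28] [ 0.064 -0.113  0.006] 0.03
250 1.12 -0.39 0.41
270 0.26 -0.29 0.97
290 -0.21 -1.41 1.15
310 -0.39 -1.39 1.06
330 -0.7 -0.92 0.96
350 -0.77 -0.67 0.85
370 -0.85 0.15 0.92
tilt (np.float64(0.7504621072088724), np.float64(14.0), 0.006) conf 0.79 grasp [0.6084 0.3018 0.0929] lip [0.4083 0.2405 0.0149] f [ 0.42  0.63 -0.52]
```

It pivots freely, with the nose staying on the mat. The patch is too small to lock, so I'll set it down and take a slightly larger one.

Call:
{"method": "jog_arm", "body": {"claw": [255, 255, 255, 255, 255, 255, 255, 200, 160, 160, 160, 160, 160, 160], "xyz": [[0, 0, 0.004], [0, 0, 0.006], [0, 0, 0.006], [0, 0, 0.006], [0, 0, 0.005], [0, 0, 0], [0, 0, 0], [0, 0, 0], [0, 0, 0], [0, 0, 0], [0, -0.004, 0.013], [0, 0, 0], [0, 0, 0], [0, 0, 0]], "turn": [0, 0, 0, 0, 0, 0, 0, 0, 0, 0, 0, 0, 0, 0]}}

```text
clock: 59.35
ee_pos: [0.6046, 0.3007, 0.042]
ee_rot: [0.0, 0.595, 0.804, 0.0]
force: [0.4, 0.5, 0.9]
opening: 0.376
```

Call:
{"method": "jog_arm", "body": {"claw": [255, 255, 255, 255, 255, 255, 255, 255, 255, 255, 255, 255], "xyz": [[0, 0, 0], [0, 0, 0], [0, 0, 0], [0, 0, 0], [0, 0, -0.003], [0, 0, -0.004], [0, 0, -0.004], [0, 0, -0.004], [0, 0, 0], [0, 0, 0], [0, 0, 0], [0, 0, 0]], "turn": [0, 0, 0, 0, 0, 0, 0, 0, 0, 0, 0, 0]}}

```text
clock: 60.85
ee_pos: [0.6045, 0.3006, 0.0568]
ee_rot: [0.0, 0.595, 0.804, 0.0]
force: [1.1, -0.4, -2.0]
opening: 0.134
```

Run:
```python
from h import *
for i in range(3): line("side","side23")
tiltfit(gx=.13,gz=.042)
```

```text
[0.6044 0.3006 0.0567] [ 0.7   0.26 -2.89] [ 0.106 -0.393 -0.019] 0.132
[0.6044 0.3006 0.0567] [ 1.14  0.57 -2.56] [ 0.156 -0.414 -0.022] 0.129
[0.6044 0.3006 0.0568] [ 1.03  0.34 -2.56] [ 0.195 -0.363 -0.011] 0.135
tilt (np.float64(0.7795829948551314), np.float64(8.0), 0) conf 0.9 grasp [0.6044 0.3006 0.0678] lip [0.4045 0.2394 0.0172] f [ 0.7   0.03 -0.73]
```

Call:
{"method": "jog_arm", "body": {"claw": [255, 255, 255, 255, 255, 255], "xyz": [[0, 0, -0.004], [0, 0, -0.004], [0, 0, -0.004], [0, 0, 0], [0, 0, 0], [0, 0, 0]], "turn": [0, 0, 0, 0, 0, 0]}}

```text
clock: 61.85
ee_pos: [0.6042, 0.3005, 0.0686]
ee_rot: [-0.0, 0.595, 0.804, -0.0]
force: [-0.5, 0.3, -3.2]
opening: 0.134
```

Run:
```python
from h import *
for i in range(3): line("side","side24")
flow("side23","side24",(290,390,320,385)); tiltfit(gx=.13,gz=.042)
```

```text
[0.6042 0.3005 0.0686] [ 0.28 -1.09 -2.88] [ 0.168 -0.432  0.044] 0.133
[0.6042 0.3005 0.0686] [ 0.62  0.18 -3.65] [ 0.142 -0.417 -0.023] 0.133
[0.6043 0.3005 0.0687] [ 0.24  0.38 -3.88] [ 0.158 -0.4   -0.005] 0.133
290 0.2 -2.71 0.55
310 -0.06 -1.35 1.02
330 -0.6 -0.89 0.91
350 -0.58 -0.98 0.9
370 -0.74 -0.39 0.98
tilt (np.float64(0.7433725061492211), np.float64(10.0), 0) conf 0.85 grasp [0.6043 0.3006 0.0797] lip [0.4063 0.2399 0.0218] f [ 0.73 -0.21 -3.95]
```

Call:
{"method": "jog_arm", "body": {"claw": [255, 255, 255, 255], "xyz": [[0, 0, 0], [0, 0, 0], [0, 0, 0], [0, 0, 0]], "turn": [0, 0, 0, 0], "squeeze": 60}}

```text
clock: 62.6
ee_pos: [0.6043, 0.3006, 0.0688]
ee_rot: [-0.0, 0.595, 0.804, -0.0]
force: [0.3, -0.6, -3.5]
opening: 0.132
```

Run:
```python
from h import *
for i in range(3): line("side","side25")
flow("side24","side25",(290,390,320,385)); tiltfit(gx=.13,gz=.042)
```

```text
[0.6044 0.3006 0.0688] [-1.2  -0.05 -4.37] [ 0.105 -0.418 -0.027] 0.138
[0.6044 0.3006 0.0688] [ 0.75 -0.05 -3.85] [ 0.108 -0.447  0.071] 0.132
[0.6043 0.3006 0.0688] [-0.47 -0.1  -1.94] [ 0.12  -0.446 -0.02 ] 0.133
290 -0.05 -0.1 1.0
310 0.08 0.03 0.98
330 -0.03 -0.04 1.0
350 -0.05 0.03 1.0
370 -0.08 -0.06 0.95
tilt (np.float64(0.7358854310107409), np.float64(11.0), 0.006) conf 0.71 grasp [0.6044 0.3006 0.0798] lip [0.4017 0.2385 0.0172] f [-0.08 -0.8  -2.61]
```

At this patch it hangs at about 10° at both 120 and 60 N. Testing 20 N with a small extra lift.

Call:
{"method": "jog_arm", "body": {"claw": [255, 255, 255, 255, 255, 255], "xyz": [[0, 0, -0.004], [0, 0, -0.004], [0, 0, -0.004], [0, 0, 0], [0, 0, 0], [0, 0, 0]], "turn": [0, 0, 0, 0, 0, 0], "squeeze": 60}}

```text
clock: 63.6
ee_pos: [0.6042, 0.3005, 0.0806]
ee_rot: [-0.0, 0.595, 0.804, -0.0]
force: [0.6, 0.3, -3.6]
opening: 0.14
```

Run:
```python
from h import *
line("side","side26")
flow("side25","side26",(290,390,320,385)); tiltfit(gx=.13,gz=.042)
```

```text
[0.6042 0.3005 0.0806] [-0.4   0.13 -2.98] [ 0.084 -0.384  0.047] 0.135
290 0.26 -3.96 0.5
310 0.11 -3.98 0.58
330 0.22 0.07 0.4
350 0.19 -4.28 0.73
370 0.78 -4.05 0.58
tilt (np.float64(0.7775093934514224), np.float64(10.0), 0) conf 0.58 grasp [0.6042 0.3005 0.0916] lip [0.4062 0.2399 0.0338] f [-0.53 -0.01 -3.73]
```

Call:
{"method": "jog_arm", "body": {"claw": [255, 255, 255, 255], "xyz": [[0, 0, 0], [0, 0, 0], [0, 0, 0], [0, 0, 0]], "turn": [0, 0, 0, 0], "squeeze": 20}}

```text
clock: 64.25
ee_pos: [0.6044, 0.3006, 0.0808]
ee_rot: [0.0, 0.595, 0.804, 0.0]
force: [-0.6, -0.1, -3.3]
opening: 0.134
```

Run:
```python
from h import *
for i in range(3): line("side","side27")
flow("side26","side27",(290,390,320,385)); tiltfit(gx=.13,gz=.042)
```

```text
[0.6044 0.3006 0.0808] [ 0.1   0.37 -3.83] [ 0.118 -0.444  0.029] 0.136
[0.6044 0.3006 0.0808] [ 0.83 -0.24 -4.11] [ 0.183 -0.449  0.041] 0.129
[0.6043 0.3006 0.0808] [-0.26 -0.31 -2.69] [ 0.081 -0.405 -0.049] 0.136
290 -0.05 0.05 1.02
310 -0.1 0.04 0.98
330 0.04 -0.0 1.02
350 0.01 0.03 0.93
370 -0.15 -0.0 0.97
tilt (np.float64(0.7621983914209115), np.float64(10.0), 0) conf 0.9 grasp [0.6044 0.3006 0.0918] lip [0.4063 0.2399 0.034 ] f [ 0.18  0.28 -3.25]
```

Squeeze makes no difference, so I'll test easing the jaw position itself, low over the mat.

Call:
{"method": "jog_arm", "body": {"claw": [255, 255, 240, 240, 232, 232, 228, 228], "xyz": [[0, 0, 0.005], [0, 0, 0.005], [0, 0, 0], [0, 0, 0], [0, 0, 0], [0, 0, 0], [0, 0, 0], [0, 0, 0]], "turn": [0, 0, 0, 0, 0, 0, 0, 0], "squeeze": 20}}

```text
clock: 65.5
ee_pos: [0.6044, 0.3006, 0.0709]
ee_rot: [0.0, 0.595, 0.804, 0.0]
force: [0.1, -0.1, -2.3]
opening: 0.134
```

Run:
```python
from h import *
for i in range(2): line("side","side28")
tiltfit(gx=.13,gz=.042)
```

```text
[0.6043 0.3006 0.0708] [ 0.62 -0.54 -3.62] [ 0.109 -0.468  0.037] 0.134
[0.6044 0.3006 0.0708] [ 0.6  -0.33 -3.84] [ 0.107 -0.392 -0.044] 0.134
tilt (np.float64(0.7540444200712915), np.float64(11.0), 0.006) conf 0.98 grasp [0.6044 0.3006 0.0818] lip [0.4017 0.2385 0.0192] f [ 0.95 -0.33 -2.86]
```

Call:
{"method": "jog_arm", "body": {"claw": [225, 225, 225], "xyz": [[0, 0, 0], [0, 0, 0], [0, 0, 0]], "turn": [0, 0, 0]}}

```text
clock: 66.08
ee_pos: [0.6044, 0.3006, 0.0708]
ee_rot: [0.0, 0.595, 0.804, 0.0]
force: [0.5, 0.8, -4.0]
opening: 0.134
```

Run:
```python
from h import *
for i in range(2): line("side","side29")
flow("side28","side29",(290,390,320,385)); tiltfit(gx=.13,gz=.042)
```

```text
[0.6044 0.3006 0.0708] [ 0.3  -0.22 -3.24] [ 0.155 -0.49  -0.025] 0.138
[0.6044 0.3006 0.0708] [ 0.4  -0.18 -2.8 ] [ 0.178 -0.453 -0.018] 0.131
290 0.02 0.09 0.97
310 -0.15 0.06 0.98
330 -0.0 0.02 1.0
350 0.04 -0.07 0.99
370 0.03 0.02 0.96
tilt (np.float64(0.7681594756963408), np.float64(11.0), 0.006) conf 0.94 grasp [0.6044 0.3006 0.0818] lip [0.4017 0.2385 0.0192] f [ 0.08 -0.35 -3.9 ]
```

Call:
{"method": "jog_arm", "body": {"claw": [222, 222, 222], "xyz": [[0, 0, 0], [0, 0, 0], [0, 0, 0]], "turn": [0, 0, 0]}}

```text
clock: 66.65
ee_pos: [0.6043, 0.3006, 0.0708]
ee_rot: [-0.0, 0.595, 0.804, -0.0]
force: [-1.1, 0.8, -3.8]
opening: 0.137
```

Run:
```python
from h import *
for i in range(2): line("side","side30")
flow("side29","side30",(290,390,320,385)); tiltfit(gx=.13,gz=.042)
```

```text
[0.6044 0.3006 0.0708] [-0.04 -0.75 -3.14] [ 0.139 -0.391  0.018] 0.135
[0.6044 0.3006 0.0708] [-0.4  -0.11 -3.58] [ 0.124 -0.415  0.037] 0.134
290 -0.0 -0.07 1.01
310 0.13 -0.1 1.0
330 -0.04 0.03 0.98
350 -0.0 0.01 0.98
370 0.0 0.05 0.99
tilt (np.float64(0.7775969622999729), np.float64(11.0), 0.006) conf 0.7 grasp [0.6044 0.3006 0.0818] lip [0.4017 0.2385 0.0192] f [-0.45  0.06 -3.15]
```

Call:
{"method": "jog_arm", "body": {"claw": [220, 220, 220], "xyz": [[0, 0, 0], [0, 0, 0], [0, 0, 0]], "turn": [0, 0, 0]}}

```text
clock: 67.22
ee_pos: [0.6044, 0.3006, 0.0708]
ee_rot: [0.0, 0.595, 0.804, 0.0]
force: [0.2, -0.8, -4.3]
opening: 0.143
```

Run:
```python
from h import *
for i in range(2): line("side","side31")
flow("side30","side31",(290,390,320,385))
```

```text
[0.6044 0.3006 0.0708] [ 0.4   0.33 -3.49] [ 0.141 -0.435  0.008] 0.139
[0.6044 0.3006 0.0708] [-0.96 -0.72 -3.85] [ 0.096 -0.4   -0.041] 0.139
290 -0.07 -0.02 1.01
310 0.04 0.05 1.0
330 0.02 -0.04 1.01
350 -0.04 -0.09 0.98
370 0.14 0.05 0.98
```

Call:
{"method": "jog_arm", "body": {"claw": [218, 218, 218], "xyz": [[0, 0, 0], [0, 0, 0], [0, 0, 0]], "turn": [0, 0, 0]}}

```text
clock: 67.7
ee_pos: [0.6044, 0.3006, 0.0708]
ee_rot: [0.0, 0.595, 0.804, 0.0]
force: [-0.8, -0.2, -2.8]
opening: 0.147
```

Run:
```python
from h import *
for i in range(2): line("side","side32")
flow("side31","side32",(290,390,320,385))
```

```text
[0.6043 0.3006 0.0708] [ 0.75  0.35 -3.22] [ 0.139 -0.405 -0.046] 0.151
[0.6044 0.3006 0.0708] [-0.24  0.68 -3.62] [ 0.122 -0.456 -0.002] 0.148
290 0.12 0.02 1.01
310 -0.07 0.01 0.99
330 -0.01 -0.08 1.0
350 0.0 -0.05 0.96
370 -0.03 -0.08 0.97
```

Call:
{"method": "jog_arm", "body": {"claw": [216, 216, 216], "xyz": [[0, 0, 0], [0, 0, 0], [0, 0, 0]], "turn": [0, 0, 0]}}

```text
clock: 68.18
ee_pos: [0.6043, 0.3006, 0.0708]
ee_rot: [-0.0, 0.595, 0.804, -0.0]
force: [-0.0, 0.2, -3.2]
opening: 0.158
```

Run:
```python
from h import *
for i in range(2): line("side","side33")
flow("side32","side33",(290,390,320,385)); tiltfit(gx=.13)
```

```text
[0.6044 0.3006 0.0708] [ 0.38  0.05 -3.13] [ 0.133 -0.451 -0.068] 0.151
[0.6043 0.3006 0.0708] [-0.58  0.23 -3.39] [ 0.119 -0.404  0.023] 0.156
290 0.03 0.04 0.99
310 0.09 -0.01 0.99
330 0.05 -0.05 0.98
350 -0.05 0.03 0.98
370 -0.03 -0.1 0.95
tilt (np.float64(0.782109479305741), np.float64(10.0), 0) conf 0.74 grasp [0.6044 0.3006 0.0818] lip [0.4063 0.2399 0.0239] f [ 0.19 -0.42 -3.29]
```

The jaws ease gradually (opening 0.134→0.155) and it still holds. Continuing.

Call:
{"method": "jog_arm", "body": {"claw": [214, 214, 214], "xyz": [[0, 0, 0], [0, 0, 0], [0, 0, 0]], "turn": [0, 0, 0]}}

```text
clock: 68.75
ee_pos: [0.6043, 0.3005, 0.0708]
ee_rot: [0.0, 0.595, 0.804, -0.0]
force: [-0.4, 0.2, -2.8]
opening: 0.162
```

Run:
```python
from h import *
for i in range(2): line("side","side34")
flow("side33","side34",(290,390,320,385))
```

```text
[0.6043 0.3005 0.0708] [-1.37  0.14 -2.27] [ 0.045 -0.244  0.01 ] 0.163
[0.6043 0.3006 0.0708] [-0.05 -0.2  -3.08] [ 0.054 -0.299  0.032] 0.165
290 -0.35 0.43 1.03
310 -0.31 0.54 1.04
330 -0.29 0.79 1.05
350 -0.61 1.15 0.95
370 -0.46 0.87 0.94
```

Call:
{"method": "jog_arm", "body": {"claw": [213, 213, 213], "xyz": [[0, 0, 0], [0, 0, 0], [0, 0, 0]], "turn": [0, 0, 0]}}

```text
clock: 69.22
ee_pos: [0.6043, 0.3006, 0.0708]
ee_rot: [-0.0, 0.595, 0.804, -0.0]
force: [-0.4, -0.8, -2.9]
opening: 0.165
```

Run:
```python
from h import *
for i in range(2): line("side","side35")
flow("side34","side35",(290,390,320,385))
```

```text
[0.6044 0.3006 0.0708] [ 0.22 -0.49 -2.85] [ 0.044 -0.277  0.016] 0.169
[0.6043 0.3006 0.0708] [ 0.09 -1.13 -2.59] [-0.003 -0.256  0.081] 0.165
290 -0.04 0.04 0.99
310 0.03 0.04 0.98
330 -0.01 0.0 1.0
350 0.14 0.07 0.95
370 0.12 -0.12 0.96
```

Call:
{"method": "jog_arm", "body": {"claw": [212, 212, 212], "xyz": [[0, 0, 0], [0, 0, 0], [0, 0, 0]], "turn": [0, 0, 0]}}

```text
clock: 69.7
ee_pos: [0.6043, 0.3006, 0.0708]
ee_rot: [-0.0, 0.595, 0.804, 0.0]
force: [0.0, -0.3, -2.9]
opening: 0.168
```

Run:
```python
from h import *
for i in range(2): line("side","side36")
flow("side35","side36",(290,390,320,385)); tiltfit(gx=.13)
```

```text
[0.6043 0.3006 0.0708] [-0.49 -0.38 -2.61] [ 0.081 -0.167  0.016] 0.174
[0.6043 0.3006 0.0708] [-0.44 -1.08 -2.45] [ 0.035 -0.24  -0.021] 0.172
290 -0.09 0.04 0.99
310 -0.01 0.03 0.99
330 -0.08 -0.0 0.97
350 -0.18 -0.12 0.97
370 -0.02 0.16 0.99
tilt (np.float64(0.7755820249052517), np.float64(11.0), 0) conf 0.56 grasp [0.6044 0.3006 0.0818] lip [0.4073 0.2402 0.0204] f [-0.22 -0.3  -1.9 ]
```

That's the window: claw 216 holds, 214 pivots under gravity, and it still doesn't drop at 212. I'll flatten the scoop on the mat, lock it, and carry it back to the pan.

Call:
{"method": "jog_arm", "body": {"claw": [214, 214, 214, 214, 214, 255, 255, 255, 255, 255, 255], "xyz": [[0, 0, 0.005], [0, 0, 0.007], [0, 0, 0.007], [0, 0, 0.004], [0, 0, 0], [0, 0, 0], [0, 0, 0], [0, 0, 0], [0, 0, -0.003], [0, 0, -0.005], [0, 0, -0.005]], "turn": [0, 0, 0, 0, 0, 0, 0, 0, 0, 0, 0], "squeeze": 120}}

```text
clock: 71.28
ee_pos: [0.6039, 0.3004, 0.0608]
ee_rot: [-0.0, 0.595, 0.804, -0.0]
force: [-1.0, -0.9, -1.4]
opening: 0.14
```

Call:
{"method": "jog_arm", "body": {"claw": [255, 255, 255, 255, 255, 255, 255, 255, 255, 255, 255, 255, 255, 255, 255, 255], "xyz": [[0, 0, -0.008], [0, 0, -0.015], [0, 0, -0.025], [0, 0, -0.03], [0, 0, -0.03], [0, 0, -0.03], [0, 0, -0.025], [0, 0, -0.015], [0, 0, -0.005], [0, 0, 0], [0, 0, 0], [0, 0, 0], [0, 0, 0], [0, 0, 0], [0, 0, 0], [0, 0, 0]], "turn": [0, 0, 0, 0, 0, 0, 0, 0, 0, 0.03, 0.06, 0.06, 0.06, 0.06, 0.027, 0]}}

```text
clock: 73.28
ee_pos: [0.604, 0.3004, 0.243]
ee_rot: [-0.0, 0.707, 0.707, -0.001]
force: [-0.2, -0.7, -2.9]
opening: 0.134
```

Run:
```python
from h import *
for i in range(2): tiltfit(gx=.131,tag="side40")
```

```text
tilt (np.float64(0.7814976228209192), np.float64(15.0), 0.006) conf 0.58 grasp [0.6042 0.3004 0.2542] lip [0.3961 0.3003 0.1767] f [-0.71  0.72 -3.59]
tilt (np.float64(0.7825655281969818), np.float64(15.0), 0) conf 0.86 grasp [0.6043 0.3005 0.2546] lip [0.402  0.3004 0.1786] f [-0.47 -0.16 -4.01]
```

The tilt is now 15°, so I'm moving more gently.

Call:
{"method": "jog_arm", "body": {"claw": [255, 255, 255, 255, 255, 255, 255, 255, 255, 255, 255, 255, 255, 255, 255, 255, 255, 255, 255, 255], "xyz": [[-0.003, 0.001, 0], [-0.007, 0.002, 0], [-0.011, 0.003, 0], [-0.015, 0.004, 0], [-0.018, 0.005, 0], [-0.02, 0.006, 0], [-0.02, 0.006, 0], [-0.02, 0.006, 0], [-0.02, 0.006, 0], [-0.02, 0.006, 0], [-0.02, 0.006, 0], [-0.02, 0.006, 0], [-0.02, 0.006, 0], [-0.02, 0.006, 0], [-0.02, 0.006, 0], [-0.02, 0.006, 0], [-0.02, 0.006, 0], [-0.02, 0.006, 0], [-0.02, 0.006, 0], [-0.02, 0.006, 0]], "turn": [0, 0, 0, 0, 0, 0, 0, 0, 0, 0, 0, 0, 0, 0, 0, 0, 0, 0, 0, 0]}}

```text
clock: 75.97
ee_pos: [0.7098, -0.0547, 0.2437]
ee_rot: [-0.0, 0.707, 0.707, 0.0]
force: [0.5, -0.5, -3.3]
opening: 0.132
```

Call:
{"method": "jog_arm", "body": {"claw": [255, 255, 255, 255, 255, 255, 255, 255, 255, 255], "xyz": [[-0.02, 0.006, 0], [-0.018, 0.006, 0], [-0.016, 0.005, 0], [-0.013, 0.004, 0], [-0.01, 0.004, 0], [-0.006, 0.003, 0], [-0.004, 0.002, 0], [0, 0.001, 0], [0, 0, 0], [0, 0, 0]], "turn": [0, 0, 0, 0, 0, 0, 0, 0, 0, 0]}}

```text
clock: 77.22
ee_pos: [0.7404, -0.14, 0.2439]
ee_rot: [-0.0, 0.707, 0.707, 0.0]
force: [-0.2, 0.5, -2.6]
opening: 0.136
```

Run:
```python
from h import *
for i in range(2): tiltfit(gx=.131,tag="side41")
print([(round(r["confidence"],2),np.array(r["point"]).round()) for r in models.place_of("bead0","side")])
print(state()["ft_torque"])
I=cv2.imread("pics/side41.png"); print(sink(I,290,346))
```

```text
tilt (np.float64(0.8429192846785887), np.float64(15.0), 0) conf 0.58 grasp [ 0.7404 -0.1401  0.2549] lip [ 0.5382 -0.1402  0.179 ] f [-0.4  -0.48 -3.69]
tilt (np.float64(0.8383349467570184), np.float64(15.0), 0) conf 0.7 grasp [ 0.7404 -0.1401  0.2549] lip [ 0.5382 -0.1402  0.179 ] f [ 1.24 -0.17 -3.94]
[(0.51, array([298., 305.])), (0.35, array([301., 170.])), (0.3, array([317., 216.]))]
[ 0.00472329 -0.41802685 -0.01489262]
5.2
```

The scoop is over the pan at 15° with the full weight still hanging. Lowering the lip to just above the pan, then a brief pivot pulse. The near rim limits the swing.

Call:
{"method": "jog_arm", "body": {"claw": [255, 255, 255, 255, 255, 255, 255, 255, 255, 255], "xyz": [[0, 0.001, 0.003], [0, 0.002, 0.007], [0, 0.003, 0.01], [0, 0.003, 0.009], [0, 0.002, 0.006], [0, 0, 0.004], [0, 0, 0.003], [0, 0, 0], [0, 0, 0], [0, 0, 0]], "turn": [0, 0, 0, 0, 0, 0, 0, 0, 0, 0]}}

```text
clock: 78.72
ee_pos: [0.7516, -0.1404, 0.2022]
ee_rot: [0.0, 0.707, 0.707, 0.0]
force: [-0.1, -0.6, -3.6]
opening: 0.134
```

Call:
{"method": "jog_arm", "body": {"claw": [216, 216, 215, 214, 255, 255, 255], "xyz": [[0, 0, 0], [0, 0, 0], [0, 0, 0], [0, 0, 0], [0, 0, 0], [0, 0, 0], [0, 0, 0]], "turn": [0, 0, 0, 0, 0, 0, 0]}}

```text
clock: 79.6
ee_pos: [0.7514, -0.1404, 0.2018]
ee_rot: [-0.0, 0.707, 0.707, -0.0]
force: [-0.3, 0.2, -2.3]
opening: 0.139
```

Run:
```python
from h import *
for i in range(2): tiltfit(gx=.131,tag="side42")
print([(round(r["confidence"],2),np.array(r["point"]).round()) for r in models.place_of("bead0","side")])
print(state()["ft_torque"])
I=cv2.imread("pics/side42.png"); print(sink(I,290,346))
```

```text
tilt (np.float64(0.7956935403104657), np.float64(30.0), 0.006) conf 0.89 grasp [ 0.7514 -0.1404  0.2128] lip [ 0.5705 -0.1404  0.0841] f [ 0.53  0.04 -3.33]
tilt (np.float64(0.8038007190549563), np.float64(30.0), 0.006) conf 0.75 grasp [ 0.7515 -0.1404  0.2129] lip [ 0.5706 -0.1404  0.0842] f [-0.01 -0.64 -2.97]
[(0.6, array([310., 205.])), (0.59, array([306., 201.])), (0.46, array([314., 208.])), (0.41, array([308., 210.])), (0.4, array([319., 225.]))]
[-0.02601005 -0.19693457  0.04532757]
6.7
```

The tilt is a controlled 30° with the lip inside the pan at (0.571, z 0.084). Next pulse, with the tool following up and back.

Call:
{"method": "jog_arm", "body": {"claw": [255, 255, 255, 255, 216, 216, 215, 214, 255, 255, 255, 255], "xyz": [[0, 0, 0], [0, 0, 0], [0, 0, 0], [0, 0, 0], [0, 0, 0], [0, 0, 0], [0, -0.004, -0.008], [0, -0.006, -0.01], [0, -0.006, -0.01], [0, 0, 0], [0, 0, 0], [0, 0, 0]], "turn": [0, 0, 0, 0, 0, 0, 0, 0, 0, 0, 0, 0]}}

```text
clock: 81.35
ee_pos: [0.7353, -0.1403, 0.2293]
ee_rot: [-0.0, 0.707, 0.707, -0.0]
force: [0.2, -0.0, -1.6]
opening: 0.139
```

Run:
```python
from h import *
F=[]
for i in range(3): tiltfit(gx=.135,tag="side43"); F.append(state()["force"])
print(np.mean(F,0),[(round(r["confidence"],2),np.array(r["point"]).round()) for r in models.place_of("bead0","side")])
print(state()["ft_torque"])
I=cv2.imread("pics/side43.png"); print(sink(I,290,346))
```

```text
tilt (np.float64(0.8565795958600295), np.float64(28.0), 0) conf 0.88 grasp [ 0.7353 -0.1403  0.2402] lip [ 0.5518 -0.1404  0.1188] f [-0.75  0.18 -1.96]
tilt (np.float64(0.8624571708272148), np.float64(28.0), 0) conf 0.83 grasp [ 0.7353 -0.1403  0.2402] lip [ 0.5518 -0.1404  0.1189] f [ 0.21 -0.35 -0.98]
tilt (np.float64(0.858433734939759), np.float64(28.0), 0) conf 0.86 grasp [ 0.7354 -0.1403  0.2404] lip [ 0.5519 -0.1404  0.1191] f [ 0.36  0.53 -2.21]
[-0.14902937 -0.07887295 -1.15335563] [(0.59, array([329., 230.])), (0.55, array([324., 227.])), (0.43, array([316., 234.])), (0.4, array([332., 218.])), (0.38, array([318., 224.]))]
[-0.02126749 -0.16346202 -0.03709093]
13.4
```

The force is down to about the empty scoop's 1.6 N and the pan is about 39 mm down. One more loosening in case a bead is stuck.

Call:
{"method": "jog_arm", "body": {"claw": [216, 216, 214, 213, 213, 212, 212, 255, 255, 255], "xyz": [[0, 0, 0], [0, 0, 0], [0, 0, 0], [0, 0, 0], [0, 0, 0], [0, 0, 0], [0, 0, 0], [0, 0, 0], [0, 0, 0], [0, 0, 0]], "turn": [0, 0, 0, 0, 0, 0, 0, 0, 0, 0]}}

```text
clock: 82.95
ee_pos: [0.7354, -0.1404, 0.2298]
ee_rot: [-0.0, 0.707, 0.707, -0.0]
force: [0.3, 0.4, -1.4]
opening: 0.141
```

Run:
```python
from h import *
for i in range(2): tiltfit(gx=.135,tag="side44")
I=cv2.imread("pics/side44.png"); print(sink(I,290,346))
def bl(I,x0,x1,y0,y1):
    h=cv2.cvtColor(I,cv2.COLOR_BGR2HSV)
    return h
for n in("side","top"):
    cam(n); print(n,[(round(r["confidence"],2),np.array(r["point"]).round().tolist()) for r in models.place_of("bead0",n)])
```

```text
tilt (np.float64(0.8548864758144127), np.float64(28.0), 0) conf 0.84 grasp [ 0.7354 -0.1404  0.2408] lip [ 0.5519 -0.1404  0.1194] f [-0.56 -0.01 -1.34]
tilt (np.float64(0.8605675146771037), np.float64(28.0), 0) conf 0.76 grasp [ 0.7354 -0.1404  0.2408] lip [ 0.5519 -0.1404  0.1194] f [-0.34 -0.21 -1.46]
13.3
side [(0.57, [326.0, 231.0]), (0.54, [330.0, 217.0]), (0.53, [315.0, 233.0]), (0.42, [323.0, 224.0]), (0.4, [316.0, 223.0])]
top []
```

Call:
{"method": "jog_arm", "body": {"claw": [255, 255, 255, 255, 255, 255, 255, 255, 255, 255, 255, 255, 255, 255, 255, 255, 255, 255, 255], "xyz": [[0, 0, -0.015], [0, 0, -0.02], [0, 0, -0.015], [0.01, -0.003, 0], [0.025, -0.007, 0], [0.035, -0.01, 0], [0.04, -0.012, 0], [0.045, -0.013, 0], [0.045, -0.013, 0], [0.045, -0.013, 0], [0.045, -0.013, 0], [0.045, -0.013, 0], [0.04, -0.013, 0], [0.03, -0.01, 0], [0.02, -0.007, 0], [0.01, -0.004, 0], [0.006, 0, 0], [0, 0, 0], [0, 0, 0]], "turn": [0, 0, 0, 0, 0, 0, 0, 0, 0, 0, 0, 0, 0, 0, 0, -0.1, -0.1, -0.097, 0]}}

```text
clock: 85.72
ee_pos: [0.6035, 0.3004, 0.2794]
ee_rot: [-0.0, 0.595, 0.804, -0.0]
force: [-0.1, 0.5, -0.8]
opening: 0.141
```

Run:
```python
from h import *
np.set_printoptions(precision=4,suppress=True)
for i in range(2): tiltfit(gx=.135,tag="side45")
for n in("side","top"):
    c=cam(n); save(c,n+"46"); print(n,[(round(r["confidence"],2),np.array(r["point"]).round().tolist()) for r in models.place_of("bead0",n)])
I=cv2.imread("pics/side46.png"); print(sink(I,290,346),state()["force"])
c,s=slugs("top")
for a in s: print(a[0],a[1],a[2].round(1))
```

```text
tilt (np.float64(0.8621258543483384), np.float64(28.0), 0) conf 0.72 grasp [0.6036 0.3003 0.2905] lip [0.428  0.247  0.1692] f [ 0.11  1.6  -1.14]
tilt (np.float64(0.8619711652091704), np.float64(28.0), 0) conf 0.62 grasp [0.6037 0.3003 0.2907] lip [0.4281 0.2469 0.1693] f [-0.15 -0.94 -2.01]
side [(0.68, [272.0, 276.0]), (0.57, [331.0, 219.0]), (0.47, [324.0, 232.0]), (0.43, [317.0, 223.0]), (0.4, [318.0, 233.0]), (0.37, [321.0, 226.0])]
top [(0.58, [358.0, 224.0]), (0.55, [376.0, 229.0]), (0.54, [343.0, 219.0]), (0.51, [348.0, 228.0]), (0.48, [360.0, 217.0]), (0.35, [354.0, 216.0])]
13.5 [ 0.3064 -0.3089 -1.2118]
[0.8866 0.1997] 65 [245.4 105.8]
[0.8883 0.1603] 59 [258.9 105.3]
[0.8861 0.0996] 64 [279.7 106.2]
[0.6421 0.0241] 57 [303.8 187.5]
[0.6339 0.1018] 58 [275.9 190. ]
[ 0.5831 -0.143 ] 74 [363.6 208.9]
[0.5625 0.0979] 58 [276.5 215. ]
[ 0.5549 -0.1434] 43 [363.8 218.9]
[ 0.5261 -0.1451] 59 [364.4 229.2]
[ 0.5285 -0.1825] 16 [378.  228.5]
[ 0.462  -0.0061] 62 [313.5 251.6]
[ 0.2879 -0.3065] 17 [424.8 317.7]
```

The top view shows all six beads in the pan, which is on its stop (~13.5 px ≈ 39 mm). One slug has been knocked to (0.462,-0.006). Setting the scoop down: lower it, then let it rotate flat on the mat with an eased grip.

Call:
{"method": "jog_arm", "body": {"claw": [255, 255, 255, 255, 255, 255, 255, 216, 215, 215, 215, 215, 215, 215, 215, 215, 215, 215, 215, 215], "xyz": [[0, 0, 0.02], [0, 0, 0.04], [0, 0, 0.04], [0, 0, 0.03], [0, 0, 0.02], [0, 0, 0], [0, 0, 0], [0, 0, 0], [0, 0, 0.01], [0, 0.002, 0.01], [0, 0.002, 0.01], [0, 0.003, 0.01], [0, 0.002, 0.01], [0, 0.002, 0.01], [0, 0.002, 0.01], [0, 0.001, 0.008], [0, 0, 0.005], [0, 0, 0], [0, 0, 0], [0, 0, 0]], "turn": [0, 0, 0, 0, 0, 0, 0, 0, 0, 0, 0, 0, 0, 0, 0, 0, 0, 0, 0, 0]}}

```text
clock: 88.68
ee_pos: [0.6167, 0.3044, 0.0469]
ee_rot: [-0.0, 0.595, 0.804, -0.0]
force: [-0.4, -0.9, 0.7]
opening: 0.16
```

Run:
```python
from h import *
for i in range(2): tiltfit(gx=.131,tag="side47")
print(state()["force"])
```

```text
tilt (np.float64(0.8862291554599246), np.float64(5.0), 0) conf 0.86 grasp [0.6167 0.3045 0.0578] lip [0.4137 0.2423 0.0182] f [-0.74 -0.75  1.  ]
tilt (np.float64(0.8816), np.float64(5.0), 0) conf 0.93 grasp [0.6168 0.3045 0.0578] lip [0.4137 0.2423 0.0181] f [-0.51 -1.18  1.51]
[-0.47139243 -0.58623656  1.23375581]
```

Call:
{"method": "jog_arm", "body": {"claw": [215, 215, 212, 208, 200, 180, 160, 150, 150, 150, 150, 150, 120, 120, 120, 120, 120, 120], "xyz": [[0, 0, 0.004], [0, 0, 0], [0, 0, 0], [0, 0, 0], [0, 0, 0], [0, 0, 0], [0, 0, 0], [0, 0, -0.01], [0, 0, -0.04], [0, 0, -0.05], [0, 0, -0.05], [0, 0, -0.02], [0, 0, 0], [0, 0, 0], [0, 0, 0], [0, 0, 0], [0, 0, 0], [0, 0, 0]], "turn": [0, 0, 0, 0, 0, 0, 0, 0, 0, 0, 0, 0, 0.15, 0.147, 0, 0, 0, 0]}}

```text
clock: 91.12
ee_pos: [0.6171, 0.3047, 0.2128]
ee_rot: [-0.0, 0.707, 0.707, -0.0]
force: [-0.3, 0.0, -0.2]
opening: 0.528
```

Run:
```python
from h import *
np.set_printoptions(precision=4,suppress=True)
for n in("side","top"):
    c,s=slugs(n); save(c,n+"48")
    for q in("scoop","mat"):
        r=models.place_of(q,n)
        if r: print(n,q,r[0]["confidence"],at(c,r[0]["point"],.003)[:2])
    for r in models.place_of("slug0",n):
        p=at(c,r["point"],0)[:2]
        if p[1]>-.06 and r["confidence"]>.3: print(n,"net",p,round(r["confidence"],2))
    for a in s:
        if .3<a[0][0]<.7: print(n,a[0],a[1])
print(state()["ee_pos"],state()["ee_rot"])
```

```text
side scoop 0.6 [0.4944 0.259 ]
side mat 0.85 [0.4772 0.2694]
side net [0.6407 0.0219] 0.56
side net [0.6387 0.1114] 0.55
side net [0.4248 0.0996] 0.53
side net [ 0.4641 -0.0179] 0.48
side net [0.5645 0.1065] 0.43
side [ 0.5931 -0.82  ] 33
side [ 0.5854 -0.1886] 21
side [ 0.5244 -0.1886] 19
side [ 0.4625 -0.0038] 30
side [0.643  0.0259] 32
side [0.6347 0.1037] 39
side [0.5632 0.1008] 43
top scoop 0.84 [0.4872 0.255 ]
top mat 0.97 [0.4804 0.2633]
top net [0.6449 0.02  ] 0.6
top net [0.6394 0.1058] 0.59
top net [0.5581 0.0976] 0.52
top net [0.4185 0.093 ] 0.48
top net [ 0.4674 -0.0136] 0.39
top [0.6421 0.0241] 57
top [0.6339 0.102 ] 57
top [ 0.5862 -0.1449] 60
top [0.5623 0.0978] 57
top [ 0.5549 -0.1434] 43
top [ 0.5261 -0.1453] 60
top [ 0.4622 -0.0061] 61
[0.6171 0.3047 0.2128] [-0.      0.707   0.7072 -0.    ]
```

The scoop stands at about (0.49,0.258) on the mat. Now clearing the five spare slugs into the tray.

Call:
{"method": "jog_arm", "body": {"claw": [120, 120, 120, 120, 120, 120, 120, 120, 120, 120, 120, 120, 200, 255, 255, 255, 255], "xyz": [[-0.03, -0.008, 0], [-0.045, -0.012, 0], [-0.05, -0.013, 0], [-0.045, -0.012, 0], [-0.0367, -0.0095, 0], [0, 0, 0.05], [0, 0, 0.05], [0, 0, 0.05], [0, 0, 0.03], [0, 0, 0.015], [0, 0, 0.008], [0, 0, 0], [0, 0, 0], [0, 0, 0], [0, 0, 0], [0, 0, 0], [0, 0, -0.03]], "turn": [0, 0, 0, 0, 0, 0, 0, 0, 0, 0, 0, 0, 0, 0, 0, 0, 0], "squeeze": 40}}

```text
clock: 93.65
ee_pos: [0.5609, 0.0976, 0.0388]
ee_rot: [-0.001, 0.707, 0.707, -0.001]
force: [-0.0, 0.8, -0.2]
opening: 0.253
```

Call:
{"method": "jog_arm", "body": {"claw": [255, 255, 255, 255, 255, 255, 255, 255, 255, 255, 255, 255, 255, 255, 255, 255, 255, 255, 255], "xyz": [[0, 0, -0.05], [0, 0, -0.05], [-0.02, -0.014, 0], [-0.04, -0.027, 0], [-0.045, -0.03, 0], [-0.045, -0.03, 0], [-0.045, -0.03, 0], [-0.045, -0.03, 0], [-0.045, -0.03, 0], [-0.04, -0.027, 0], [-0.03, -0.02, 0], [-0.02, -0.014, 0], [-0.006, -0.0055, 0], [0, 0, 0], [0, 0, 0.04], [0, 0, 0.04], [0, 0, 0.03], [0, 0, 0], [0, 0, 0]], "turn": [0, 0, 0, 0, 0, 0, 0, 0, 0, 0, 0, 0, 0, 0, 0, 0, 0, 0, 0]}}

```text
clock: 96.02
ee_pos: [0.3061, -0.2831, 0.0307]
ee_rot: [0.0, 0.707, 0.708, 0.0]
force: [-0.7, -0.5, -0.3]
opening: 0.25
```

Call:
{"method": "jog_arm", "body": {"claw": [165, 165, 165, 165, 165, 165, 120, 120, 120, 120, 120, 120, 120, 120, 120, 120, 120, 120, 120], "xyz": [[0, 0, 0], [0, 0, 0], [0, 0, -0.04], [0, 0, -0.05], [0, 0, -0.03], [0.02, 0.011, 0], [0.035, 0.02, 0], [0.045, 0.025, 0], [0.045, 0.025, 0], [0.045, 0.025, 0], [0.04, 0.023, 0], [0.03, 0.017, 0], [0.017, 0.01, 0], [0, 0, 0.05], [0, 0, 0.05], [0, 0, 0.025], [0, 0, 0.016], [0, 0, 0], [0, 0, 0]], "turn": [0, 0, 0, 0, 0, 0, 0, 0, 0, 0, 0, 0, 0, 0, 0, 0, 0, 0, 0]}}

```text
clock: 98.4
ee_pos: [0.4619, -0.0061, 0.0097]
ee_rot: [0.0, 0.707, 0.707, 0.0]
force: [0.1, -0.4, -0.4]
opening: 0.528
```

Call:
{"method": "jog_arm", "body": {"claw": [200, 255, 255, 255, 255, 255, 255, 255, 255, 255, 255, 255, 255, 255, 255, 255], "xyz": [[0, 0, 0], [0, 0, 0], [0, 0, 0], [0, 0, 0], [0, 0, -0.03], [0, 0, -0.05], [0, 0, -0.05], [0, 0, 0], [0, 0, 0], [0, 0, 0], [0, 0, 0], [0, 0, 0], [0, 0, 0], [0, 0, 0], [0, 0, 0], [0, 0, 0]], "turn": [0, 0, 0, 0, 0, 0, 0, 0, 0, 0, 0, 0, 0, 0, 0, 0]}}

```text
clock: 100.4
ee_pos: [0.4612, -0.0061, 0.1388]
ee_rot: [0.0, 0.707, 0.707, 0.0]
force: [0.1, 0.4, -0.6]
opening: 0.257
```

Call:
{"method": "jog_arm", "body": {"claw": [255, 255, 255, 255, 255, 255, 255, 255, 255, 255, 255, 255, 165, 165, 165, 165, 165], "xyz": [[-0.025, -0.015, 0], [-0.04, -0.025, 0], [-0.045, -0.028, 0], [-0.045, -0.028, 0], [-0.04, -0.025, 0], [-0.035, -0.021, 0], [-0.023, -0.014, 0], [0, 0, 0.04], [0, 0, 0.04], [0, 0, 0.03], [0, 0, 0], [0, 0, 0], [0, 0, 0], [0, 0, 0], [0, 0, -0.04], [0, 0, -0.05], [0, 0, -0.03]], "turn": [0, 0, 0, 0, 0, 0, 0, 0, 0, 0, 0, 0, 0, 0, 0, 0, 0]}}

```text
clock: 102.52
ee_pos: [0.3062, -0.2598, 0.1517]
ee_rot: [0.002, 0.707, 0.707, 0.0]
force: [0.4, 0.1, -1.3]
opening: 0.353
```

Run:
```python
from h import *
np.set_printoptions(precision=4,suppress=True)
for n in("side","top"):
    c,s=slugs(n); save(c,n+"50")
    for a in s:
        if .3<a[0][0]<.7: print(n,a[0],a[1])
    for r in models.place_of("slug0",n):
        if r["confidence"]>.3: print(n,"net",at(c,r["point"],0)[:2],round(r["confidence"],2))
print(state()["ee_pos"])
```

```text
side [ 0.594  -0.8212] 38
side [0.6309 0.1048] 16
side [0.4161 0.1073] 18
side net [0.6405 0.0205] 0.64
side net [0.4251 0.1074] 0.6
side net [ 0.3093 -0.2558] 0.6
side net [ 0.5894 -0.1861] 0.57
side net [ 0.5649 -0.2089] 0.5
side net [0.3413 0.4264] 0.49
side net [ 0.5336 -0.2004] 0.48
side net [0.6409 0.106 ] 0.39
side net [ 0.3032 -0.2806] 0.39
side net [ 0.5618 -0.2055] 0.37
top [0.6421 0.0243] 56
top [0.6337 0.1018] 56
top [ 0.5826 -0.1432] 73
top [ 0.5548 -0.143 ] 41
top [ 0.5259 -0.1451] 58
top [0.4191 0.1036] 61
top net [0.4136 0.0945] 0.6
top net [ 0.525 -0.144] 0.58
top net [ 0.5872 -0.1433] 0.55
top net [0.6427 0.0334] 0.55
top net [ 0.5625 -0.1363] 0.42
[ 0.3057 -0.2595  0.1494]
```

Call:
{"method": "jog_arm", "body": {"claw": [165, 165, 120, 120, 120, 120, 120, 120, 120, 120, 120, 120, 120, 120, 120, 120], "xyz": [[0.0319, 0.0229, 0], [0.0319, 0.0229, 0], [0.0319, 0.0229, 0], [0.0319, 0.0229, 0], [0.0319, 0.0229, 0], [0.04, 0, 0], [0.045, 0, 0], [0.045, 0, 0], [0.04, 0, 0], [0.0335, 0, 0], [0, 0, 0.05], [0, 0, 0.05], [0, 0, 0.025], [0, 0, 0.015], [0, 0, 0], [0, 0, 0]], "turn": [0, 0, 0, 0, 0, 0, 0, 0, 0, 0, 0, 0, 0, 0, 0, 0]}}

```text
clock: 104.72
ee_pos: [0.4185, 0.1036, 0.0077]
ee_rot: [-0.001, 0.707, 0.707, -0.001]
force: [0.2, -0.1, -0.5]
opening: 0.525
```

Call:
{"method": "jog_arm", "body": {"claw": [200, 255, 255, 255, 255, 255, 255, 255, 255, 255, 255, 255], "xyz": [[0, 0, 0], [0, 0, 0], [0, 0, 0], [0, 0, 0], [0, 0, -0.03], [0, 0, -0.05], [0, 0, -0.05], [-0.035, 0, 0], [-0.045, 0, 0], [-0.045, 0, 0], [-0.045, 0, 0], [-0.0335, 0, 0]], "turn": [0, 0, 0, 0, 0, 0, 0, 0, 0, 0, 0, 0]}}

```text
clock: 106.22
ee_pos: [0.4195, -0.1013, 0.1389]
ee_rot: [0.0, 0.707, 0.707, 0.0]
force: [0.7, 0.2, -0.3]
opening: 0.253
```

Call:
{"method": "jog_arm", "body": {"claw": [255, 255, 255, 255, 255, 255, 255, 255, 255, 255, 165, 165, 165, 165, 165], "xyz": [[-0.035, -0.0165, 0], [-0.04, -0.019, 0], [-0.04, -0.019, 0], [-0.037, -0.018, 0], [-0.03, -0.0145, 0], [0, 0, 0.04], [0, 0, 0.04], [0, 0, 0.03], [0, 0, 0], [0, 0, 0], [0, 0, 0], [0, 0, 0], [0, 0, -0.04], [0, 0, -0.05], [0, 0, -0.03]], "turn": [0, 0, 0, 0, 0, 0, 0, 0, 0, 0, 0, 0, 0, 0, 0]}}

```text
clock: 108.1
ee_pos: [0.3337, -0.2823, 0.1518]
ee_rot: [0.002, 0.707, 0.707, 0.0]
force: [-0.4, -1.2, -0.4]
opening: 0.355
```

Call:
{"method": "jog_arm", "body": {"claw": [165, 165, 165, 165, 165, 120, 120, 120, 120, 120, 120, 120, 120], "xyz": [[0.03, 0.009, 0], [0.045, 0.0135, 0], [0.05, 0.015, 0], [0.05, 0.015, 0], [0.048, 0.0145, 0], [0.014, 0.03, 0], [0.014, 0.045, 0], [0.014, 0.045, 0], [0.014, 0.045, 0], [0.014, 0.04, 0], [0.014, 0.037, 0], [0, 0, 0], [0, 0, 0]], "turn": [0, 0, 0, 0, 0, 0, 0, 0, 0, 0, 0, 0, 0]}}

```text
clock: 109.72
ee_pos: [0.641, 0.0254, 0.1488]
ee_rot: [-0.0, 0.707, 0.707, -0.0]
force: [-1.6, -0.7, -0.5]
opening: 0.526
```

Grab this one at (0.642,0.024), then return by the same way to the tray at (0.333,-0.259).

Call:
{"method": "jog_arm", "body": {"claw": [120, 120, 120, 120, 120, 120, 200, 255, 255, 255, 255, 255, 255, 255], "xyz": [[0, 0.001, 0.05], [0, 0, 0.05], [0, 0, 0.025], [0, 0, 0.0145], [0, 0, 0], [0, 0, 0], [0, 0, 0], [0, 0, 0], [0, 0, 0], [0, 0, 0], [0, 0, -0.03], [0, 0, -0.05], [0, 0, -0.05], [0, 0, 0]], "turn": [0, 0, 0, 0, 0, 0, 0, 0, 0, 0, 0, 0, 0, 0]}}

```text
clock: 111.48
ee_pos: [0.6464, 0.0256, 0.1451]
ee_rot: [0.003, 0.707, 0.707, 0.004]
force: [0.2, -0.3, -1.0]
opening: 0.246
```

Call:
{"method": "jog_arm", "body": {"claw": [255, 255, 255, 255, 255, 255, 255, 255, 255, 255, 255, 255, 255, 255, 255, 255], "xyz": [[-0.014, -0.03, 0], [-0.014, -0.045, 0], [-0.014, -0.045, 0], [-0.014, -0.045, 0], [-0.014, -0.045, 0], [-0.014, -0.032, 0], [-0.04, -0.0135, 0], [-0.045, -0.0135, 0], [-0.045, -0.0135, 0], [-0.04, -0.0135, 0], [-0.03, -0.013, 0], [0, 0, 0], [0, 0, 0.04], [0, 0, 0.04], [0, 0, 0.03], [0, 0, 0]], "turn": [0, 0, 0, 0, 0, 0, 0, 0, 0, 0, 0, 0, 0, 0, 0, 0]}}

```text
clock: 113.48
ee_pos: [0.3319, -0.2562, 0.0274]
ee_rot: [-0.003, 0.707, 0.708, -0.0]
force: [-0.1, 0.9, 0.3]
opening: 0.246
```

Call:
{"method": "jog_arm", "body": {"claw": [255, 165, 165, 165, 165, 165, 165, 165, 165, 165, 165, 120, 120, 120, 120, 120, 120, 120, 120], "xyz": [[0, 0, 0], [0, 0, 0], [0, 0, 0], [0, 0, -0.04], [0, 0, -0.05], [0, 0, -0.03], [0.035, 0.012, 0], [0.04, 0.0135, 0], [0.042, 0.014, 0], [0.042, 0.014, 0], [0.039, 0.0135, 0], [0.025, 0.035, 0], [0.03, 0.044, 0], [0.03, 0.044, 0], [0.03, 0.044, 0], [0.025, 0.037, 0], [0.022, 0.03, 0], [0, 0, 0], [0, 0, 0]], "turn": [0, 0, 0, 0, 0, 0, 0, 0, 0, 0, 0, 0, 0, 0, 0, 0, 0, 0, 0]}}

```text
clock: 115.85
ee_pos: [0.634, 0.1011, 0.1493]
ee_rot: [-0.0, 0.707, 0.707, -0.0]
force: [0.3, 0.1, 0.3]
opening: 0.529
```

Call:
{"method": "jog_arm", "body": {"claw": [120, 120, 120, 120, 120, 120], "xyz": [[0, 0, 0.05], [0, 0, 0.05], [0, 0, 0.02], [0, 0, 0], [0, 0, 0], [0, 0, 0]], "turn": [0, 0, 0, 0, 0, 0]}}

```text
clock: 116.6
ee_pos: [0.6359, 0.1014, 0.0312]
ee_rot: [0.001, 0.707, 0.707, 0.001]
force: [0.4, 0.6, 0.6]
opening: 0.53
```

Call:
{"method": "jog_arm", "body": {"claw": [120, 120, 120, 200, 255, 255, 255, 255, 255, 255], "xyz": [[0, -0.0015, 0.015], [0, 0, 0.0065], [0, 0, 0], [0, 0, 0], [0, 0, 0], [0, 0, 0], [0, 0, 0], [0, 0, -0.03], [0, 0, -0.05], [0, 0, -0.05]], "turn": [0, 0, 0, 0, 0, 0, 0, 0, 0, 0]}}

```text
clock: 117.85
ee_pos: [0.6324, 0.1013, 0.1384]
ee_rot: [-0.0, 0.707, 0.707, -0.001]
force: [1.1, -0.1, -1.6]
opening: 0.256
```

Call:
{"method": "jog_arm", "body": {"claw": [255, 255, 255, 255, 255, 255, 255, 255, 255, 255, 255, 255, 255, 255, 255, 255], "xyz": [[-0.02, -0.025, 0], [-0.03, -0.04, 0], [-0.03, -0.04, 0], [-0.03, -0.04, 0], [-0.03, -0.035, 0], [-0.021, -0.024, 0], [-0.042, -0.0145, 0], [-0.045, -0.0145, 0], [-0.045, -0.0145, 0], [-0.044, -0.0145, 0], [-0.035, -0.014, 0], [0, 0, 0], [0, 0, 0.04], [0, 0, 0.04], [0, 0, 0.03], [0, 0, 0]], "turn": [0, 0, 0, 0, 0, 0, 0, 0, 0, 0, 0, 0, 0, 0, 0, 0]}}

```text
clock: 119.85
ee_pos: [0.3555, -0.2682, 0.026]
ee_rot: [-0.003, 0.707, 0.708, -0.0]
force: [0.2, -0.5, -0.9]
opening: 0.252
```

Call:
{"method": "jog_arm", "body": {"claw": [255, 165, 165, 165, 165, 165, 165, 165, 165, 165, 165, 165, 165, 165], "xyz": [[0, 0, 0], [0, 0, 0], [0, 0, 0], [0, 0, -0.04], [0, 0, -0.05], [0, 0, -0.04], [0.04, 0.01, 0], [0.045, 0.012, 0], [0.045, 0.012, 0], [0.045, 0.012, 0], [0.045, 0.012, 0], [0.04, 0.01, 0], [0, 0, 0], [0, 0, 0]], "turn": [0, 0, 0, 0, 0, 0, 0, 0, 0, 0, 0, 0, 0, 0]}}

```text
clock: 121.6
ee_pos: [0.4251, -0.0109, 0.1581]
ee_rot: [0.0, 0.707, 0.707, -0.0]
force: [-0.5, -1.0, 0.1]
opening: 0.351
```

Run:
```python
from h import *
np.set_printoptions(precision=4,suppress=True)
for n in("side","top"):
    c,s=slugs(n); save(c,n+"60")
    for a in s:
        if .25<a[0][0]<.7: print(n,"blob",a[0],a[1])
    for r in models.place_of("slug0",n):
        if r["confidence"]>.3: print(n,"net",at(c,r["point"],0.004)[:2],round(r["confidence"],2))
    for q in("scoop","mat"):
        r=models.place_of(q,n)
        if r: print(n,q,round(r[0]["confidence"],2),at(c,r[0]["point"],.003)[:2])
    print(n,"beads",[(round(r["confidence"],2),np.array(r["point"]).round().tolist()) for r in models.place_of("bead0",n)])
I=cv2.imread("pics/side60.png");T=cv2.imread("pics/top60.png"); print("sink px",sink(I,290,346),state()["ee_pos"],state()["opening"])
z=lambda J,x,y,w,h:cv2.resize(J[y:y+h,x:x+w],(390,290),interpolation=cv2.INTER_CUBIC)
cv2.imwrite("pics/final.png",np.vstack([np.hstack([z(T,330,175,90,68),z(T,380,275,72,54)]),np.hstack([z(I,250,320,160,119),z(I,270,180,120,90)])]))
```

```text
side blob [ 0.593  -0.8201] 35
side blob [ 0.3258 -0.2784] 104
side blob [ 0.3613 -0.2791] 23
side net [ 0.3017 -0.2558] 0.58
side net [ 0.365  -0.2624] 0.58
side net [ 0.5828 -0.1936] 0.51
side net [ 0.5272 -0.1772] 0.48
side net [ 0.3296 -0.2725] 0.48
side net [ 0.3331 -0.2916] 0.43
side net [ 0.3047 -0.2661] 0.39
side net [ 0.5655 -0.1901] 0.37
side scoop 0.75 [0.4931 0.2603]
side mat 0.73 [0.4764 0.2624]
side beads [(0.64, [332.0, 365.0]), (0.58, [331.0, 219.0]), (0.55, [322.0, 225.0]), (0.45, [316.0, 234.0]), (0.44, [316.0, 224.0]), (0.42, [326.0, 366.0]), (0.38, [324.0, 231.0])]
top blob [ 0.5828 -0.1434] 69
top blob [ 0.5547 -0.1432] 42
top blob [ 0.5259 -0.1451] 58
top blob [ 0.2891 -0.2485] 34
top net [ 0.3689 -0.2702] 0.63
top net [ 0.3333 -0.2872] 0.6
top net [ 0.5577 -0.1343] 0.59
top net [ 0.5752 -0.1482] 0.55
top net [ 0.3141 -0.2592] 0.53
top net [ 0.3007 -0.2823] 0.53
top net [ 0.3328 -0.2652] 0.41
top net [ 0.5274 -0.1442] 0.37
top scoop 0.7 [0.4904 0.2658]
top mat 0.7 [0.477 0.267]
top beads [(0.6, [358.0, 226.0]), (0.54, [352.0, 218.0]), (0.44, [358.0, 213.0]), (0.42, [380.0, 228.0]), (0.42, [353.0, 226.0])]
sink px 13.0 [ 0.4252 -0.0109  0.1578] 0.35065974349244505
```

View pics/final.png

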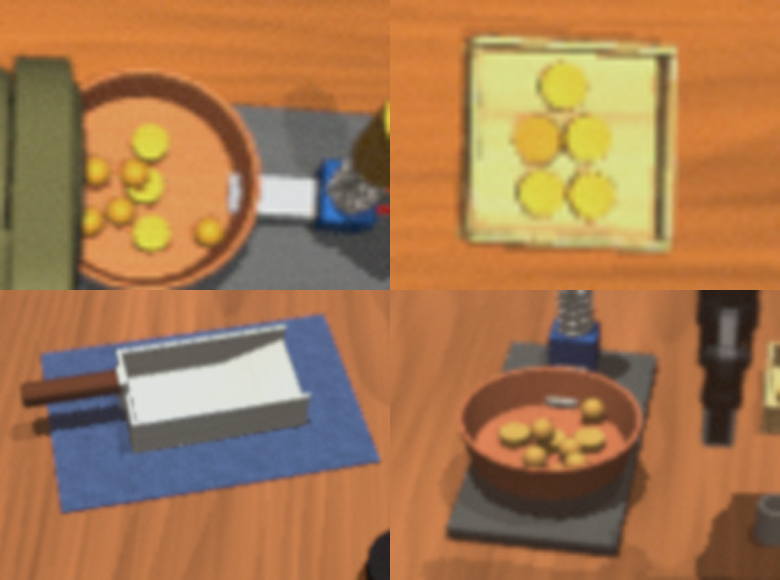

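The last picture shows the scoop empty and flat on the mat, five slugs in the tray, and three slugs plus the beads in the sunken pan. The robot is clear of everything, so I'm handing in.

```bash
python3 -c "
from station import robot; print(robot.job_done())"
```

```text
the job is handed in; nothing more can be done
None
```

I handed the job in at about 122 s on the robot clock; the interface gave no verdict.

**What I did**
- **Slugs in the pan:** I placed three slugs one at a time, and the pan sank to about 4.7, 10.6 and then 16.4 mm, inside the green band.
- **Pouring:** The tool cannot be tilted, so I gripped the scoop by the very end of its handle. I eased the jaws in short pulses so the scoop pivoted lip-down over the pan. It emptied at only about 30°, below the suggested 45 to 65°.
- **Clearing up:** I lowered the scoop flat onto the mat and put the five spare slugs in the wooden tray. One of them had been knocked aside during the run.

**Last checks**
- **Pan:** It reads about 38 to 39 mm down, by image shift.
- **Beads:** A clear top view right after pouring showed six separate beads in the pan. In the final top view the arm partly covered the pan and only five were detected. The side network also reported two beads in the scoop, but the picture shows it empty.
- **Slugs:** All eight are accounted for, three in the pan and five in the tray.
- **Scoop:** It is upright, about 15 mm from the mat's centre.
- **Robot:** The gripper was open and touching nothing.
- **Bystanders:** I kept clear of the hammer, stone and jar, but did not re-measure them at the end.

**What failed or disagreed**
- The first slug grasp closed above the slug and had to be repeated.
- Three earlier ways of pivoting the scoop did not work: lowering the squeeze, levering on the column (dropped on geometry) and a smaller grip patch. Each time the scoop went back to the mat without spilling.

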